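# Wedge a carved block tight in its holding board

## Robot

A 7-joint arm with a two-finger parallel gripper is mounted at the origin on the work surface. World frame = base frame: x ahead of the robot, y to its left, z up, the work surface at z = 0. Lengths are in mm, angles in rad, forces in N, time in s.
With the tool pointing down it reaches from about 425 to 875 mm from the base axis. Payload 4.7 kg.
Tool frame: the origin (TCP) lies at the very end of the fingers, on their centre line; the grasp point (between the pads) lies 19 mm behind it; z points along the fingers, y is the direction in which the jaws open and shut (so a half turn about z gives the same grasp; the last joint's range is limited). The gripper opens to 87 mm and grips with 3 to 60 N. Pads are 19 mm wide; open, the fingers measure 117 mm over their backs; the gripper's body (75 mm by 190 mm) begins 51 mm behind the grasp point.
Start: joints at [1.181, 0.321, -0.07, 1.45, 0.023, 1.371, -0.057], TCP at [255.378, -597.752, 222.587] pointing down, gripper open.
Joint ranges: [-2.86, 2.86], [-0.3, 2.09], [-1.38, 1.24], [0.06, 2.45], [-1.56, 4.7], [0.09, 2.05], [-2.69, 2.69]. Speed limits (rad/s): [2.57, 2.57, 3.14, 3.14, 3.14, 3.14, 3.14].

## Interface

Orientations are given as a unit quaternion [w, x, y, z].
In Python, from plant import * gives the robot as it stands.
- The arm moves only by the tool apply_moves, never from a script. Its argument "rows" is a list of rows, each an object with "offset": the shift along the tool's x, y, z as a fraction of full scale, a list of three; "twist": the turn, a rotation vector about the tool's x, y, z as a fraction of full scale, a list of three. In form: [{"offset": [tx, ty, tz], "twist": [wx, wy, wz]}, ...]. A call has exactly 8 rows; each row shifts and turns the commanded pose from where the row before left it, along the tool's axes as they then stand; what a row does not reach is not made up. Full scale, the value 1, is 4 cm for a shift and 5 degrees for a turn. A row lasts 1/10 s, in which the tool goes at most 50 mm and 8.59 degrees, less where a joint would pass 70% of its speed; a pose out of reach is approached as far as the arm can. A call with a number of a shift or a turn outside -1 to 1 is refused whole. A call with a gripper value outside its range is refused whole. "hand" is the closure, from -1 (fully open) to 1 (shut), set as the call begins (left out, the last holds). The fingers move at their own pace and stop on an object; "newtons" is the grip in N (left out, the last holds). Time passes only in rows, so rows that do not move let the fingers close, or fill a call up. It gives the time, the measured TCP pose, the force and the opening at its end, in the units of the state.
- sense(): the state, without advancing time (a new reading comes with each control period).
- capture(name): name is "scene" or "top" or "wrist"; returns a dict with "img" (420x560x3 uint8, blue, green, red), "vertical_fov" (degrees; the focal length in pixels is half the picture's height over the tangent of half this angle, whatever the lens; pixels are square), "cx", "cy" (the principal point, pixels), "R" (3x3) and "t" (3): a world point X has camera coordinates R X + t. Camera axes: x right, y down, z forward; pixel columns grow to the right and rows downward; lengths in mm; the calibration is good to about 2 mm. A picture is of the moment at which its call begins. There is no depth.
- sign_off(): hands the job in, once; it reports no verdict.
The state is a dict: "t": time; "q": joint angles; "qvel": joint speeds; "joint_torque": joint torques, N m; "position": TCP position; "eef_rot": TCP orientation; "wrist_force": force on the tool from outside, world axes, zero at the start; "ft_torque": the same for the moment, N m; "width": finger opening in mm.
Only numpy, scipy, OpenCV 4.12 (cv2) and the standard library are available. Lean on these libraries where they do the work, as an engineer would, in place of code of your own. Each camera call takes 0.05 s, during which the arm holds its last target.

## Task

The carved stone block sits loose in the wooden holding board on the bench. Take the metal wedge out of the small rack and set it lightly, thin end down, sloping side to the leaning cheek, into the gap between cheek and stone; let go of it, then take the round mallet and, with firm taps or pushes on the wedge's top, drive it until such taps hardly move it any more and the stone is tight against its stop, but never hit so hard that the stone could crack. Finally stand the mallet upright on the bench and leave the rest of the things where they are.

Things in the scene. Friction and masses are not known exactly. Their poses are not given: they have to be found in the camera images.
- board: wooden holding board, fixed; base 150 (x) x 270 (y) x 20 mm. Origin on the bench, 50 mm in -y from the base's centre; y is the clamping direction. At -y stands the cheek, 100 mm wide in x, its top 90 mm above the bench; its face towards +y leans back, from y = -7 mm at the base's top, 1 mm per 6 mm of height, to y = -18.5 at its top. The gap lies between this face and the stone
- gap (a point): foot of the cheek's leaning face, on the base's top, middle of its width; axes as the board's. With the flat end of the stone at y = f mm in the board's frame the wedge seats with its foot about 30 - 6 f mm above the base's top, set by its own weight it stands up to 10 mm higher; it sinks 9 mm per 30 N of squeeze. It does not slip back; repeated pushes of 12 to 20 N make it tight
- stop: wooden end block, 55 mm tall, at the +y end of the base, fixed, with a stiff 12 mm rubber pad on the side of the stone that gives 1 mm per 20 N; origin at the foot of the pad's face that looks at the stone (-y), on the base's top; nominally 110 mm in +y from the board's origin, set up to 1.5 mm nearer or farther from time to time
- stone: carved grey stone block with a rosette on top, 90 (x) x 110 (y) x 70 mm, about 1.7 kg, loose on the base between cheek and stop, about 1 mm short of the stop at the start; its flat end faces the gap (its -y face, 55 mm from the origin). Origin: centre of underside. It must not be squeezed with more than about 120 N
- wedge: plain aluminium wedge, 0.19 kg, standing thin end down in a slot of the rack, axes as the rack's: 26 mm wide (x), 120 mm long (z), 12 mm thick (y) at the foot, 32 at the top (1 in 6). The +y face is flat and upright (y = +6), the -y face slopes (y = -6 at the foot, -26 at the top). Origin: centre of the thin foot. In use its axes are parallel to the board's: flat face on the stone, slope on the cheek
- wedge_grip (a point): where to grip the wedge, across its 26 mm width (along its x): 98 mm above its foot, 6 mm to -y of the origin
- wedge_top (a point): middle of the wedge's top face, 120 mm above its foot, 10 mm to -y of the origin
- rack: wooden block with two equal upright slots, fixed, 64 (x) x 135 (y) x 40 mm tall; slots at y = -35 and +35 mm, 30 mm deep. Origin: centre of underside. One slot holds the wedge, the other the slat, both with a little play, so that they may lean by some 0.05 rad
- slat: straight wooden packing slat, not tapered, 26 x 12 x 105 mm, in the other slot of the rack; leave it there
- mallet: round wooden mallet, about 0.4 kg, standing on the flat face of its head, handle up: head 68 mm across and 72 mm tall, handle 26 mm thick from 72 to 168 mm. Origin: centre of the head's flat face, which is the face to tap with; z up the handle
- mallet_grip (a point): middle of the grip on the mallet's handle, on its axis, 138 mm above the flat face
- chisel: bystander, leave alone: flat carving chisel, 180 mm long, 12 mm thick, lying; origin: middle of its underside
- claw: bystander, leave alone: broad chisel, 160 mm long, lying; origin: middle of its underside
- brush: bystander, leave alone: dusting brush, 200 mm long, lying; origin: middle of its underside
- offcut: bystander, leave alone: rough lump of stone, about 80 x 60 x 35 mm; origin: middle of its underside
- finial: bystander, leave alone: small turned stone finial, 60 mm wide, 80 mm tall; origin: middle of its underside
There are look-alikes about, which are no part of the job. Of the things that look like the mallet, the larger one is meant. What is shaped like the wedge but red is not meant.

How it is judged:
By the outcome, as a careful person would: the job done as asked, in the order asked, and still so for the second after the job is handed in, with the robot touching nothing.
It also fails if it takes over 69 s, if anything falls off the work surface, if the arm or the gripper's body presses on something with over 40 N, if the wrist force passes 120 N, or if a joint passes its speed limit or range.

## Working session

There is one attempt and no reset: what is moved stays moved. The work goes in short steps, Python scripts to look and compute and a tool call to move; the robot and the scene stay as the last step left them, time stands still between calls to the robot, and variables do not carry over. Pictures are saved under pics/ and viewed, and the job is handed in when it is done.

Besides the shell and the picture viewer there is one more tool, called after "Request:" as name(argument=value, ...), one argument or row to a line, values as JSON. apply_moves: Moves the arm, as the interface text tells. Its arguments: {"type":"object","properties":{"rows":{"type":"array"},"hand":{"type":"number"},"newtons":{"type":"number"}},"required":["rows"]}

```bash
ls; mkdir -p pics
python3 - <<'E'
from plant import *
import cv2
s=sense();print(s)
for n in ("scene","top","wrist"):
    c=capture(n);cv2.imwrite(f"pics/{n}0.png",c["img"]);print(n,c["vertical_fov"],c["cx"],c["cy"],c["R"],c["t"])
    import pickle;pickle.dump(c,open(f"pics/{n}0.pkl","wb"))
E
```

```text
pics
{'t': 0.0, 'q': array([ 1.18109497,  0.32183244, -0.07009173,  1.4516858 ,  0.02259161,
        1.37081755, -0.05690428]), 'qvel': array([ 8.64657341e-04, -3.26717096e-04, -2.84192164e-05, -9.60000806e-05,
       -2.83225842e-04, -1.20842989e-03,  1.65119588e-03]), 'joint_torque': array([-2.47310209e-05, -4.91294539e+01, -4.03822884e-01, -3.12527204e+01,
       -6.39894395e-02,  4.36927029e-02,  1.72765772e-04]), 'position': array([ 255.13288733, -597.21777172,  221.45003455]), 'eef_rot': array([-9.48143832e-04,  9.79683574e-01,  2.00547098e-01, -2.39868759e-04]), 'wrist_force': array([-0.04963489,  0.51851043,  0.14176699]), 'ft_torque': array([-0.01280866, -0.00489618, -0.0100512 ]), 'width': 86.65355343957154}
scene 44.77430772045747 278.5176343177997 209.89375147949082 [[-0.49146595  0.87087594 -0.006026  ]
 [ 0.64763     0.36083677 -0.67109776]
 [-0.58226849 -0.33372432 -0.74134437]] [ 298.75567182 -311.48283417 1738.08602807]
top 54.23872913446535 284.67663199029437 216.9001223066593 [[ 0.02885779 -0.99957722  0.0035521 ]
 [-0.97516597 -0.02893332 -0.21957731]
 [ 0.21958725  0.00287263 -0.97558864]] [-28.93987692 598.03613899 958.37920326]
wrist 69.06706161651047 279.8554727745931 205.07234400219932 [[ 0.39347714 -0.91933253 -0.00185558]
 [-0.886895   -0.38012367  0.26253237]
 [-0.24205989 -0.10165478 -0.9649214 ]] [-650.2908964   -32.31979747  389.33103061]
```

View pics/scene0.png

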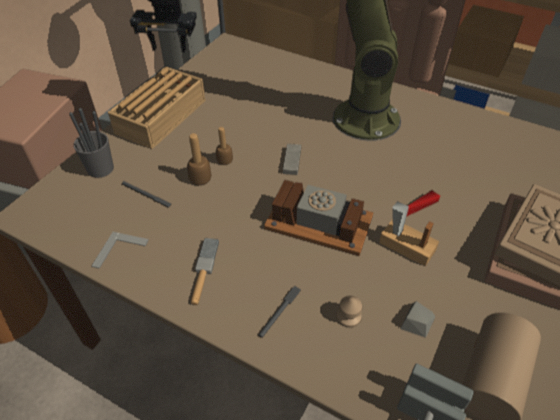

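View pics/top0.png

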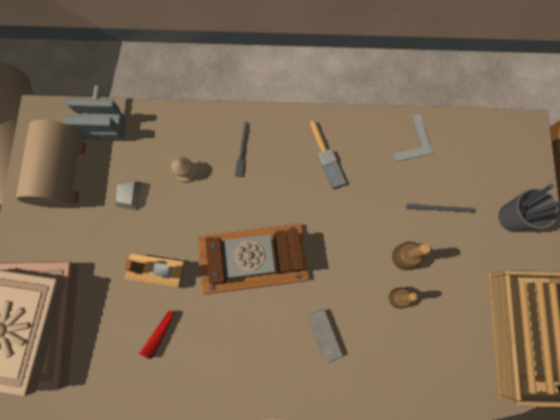

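View pics/wrist0.png

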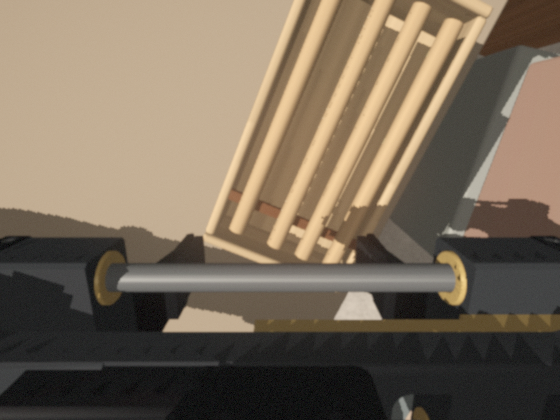

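```bash
cat > h.py <<'E'
import numpy as np, cv2, pickle
def K(c):
    f=c["img"].shape[0]/2/np.tan(np.radians(c["vertical_fov"])/2); return f
def ray(c,u,v):
    R=np.array(c["R"]);t=np.array(c["t"]);f=K(c)
    d=R.T@np.array([(u-c["cx"])/f,(v-c["cy"])/f,1]); return -R.T@t,d/np.linalg.norm(d)
def onz(c,u,v,z):
    o,d=ray(c,u,v); return o+d*(z-o[2])/d[2]
def tri(*obs):
    A=np.zeros((3,3));b=np.zeros(3);L=[]
    for c,u,v in obs:
        o,d=ray(c,u,v);P=np.eye(3)-np.outer(d,d);A+=P;b+=P@o;L.append((o,P))
    X=np.linalg.solve(A,b); return X,[np.linalg.norm(P@(X-o)) for o,P in L]
def proj(c,X):
    p=np.array(c["R"])@np.array(X)+np.array(c["t"]);f=K(c);return c["cx"]+f*p[0]/p[2],c["cy"]+f*p[1]/p[2]
def load(n): return pickle.load(open(f"pics/{n}.pkl","rb"))
def crop(c,u0,v0,u1,v1,name,s=None):
    s=s or min(800/(u1-u0),600/(v1-v0)); im=cv2.resize(c["img"][v0:v1,u0:u1],None,fx=s,fy=s,interpolation=cv2.INTER_CUBIC)
    im=np.clip(im.astype(float)*1.3,0,255).astype(np.uint8)
    for u in range((u0+9)//10*10,u1,10):
        x=int((u-u0+.5)*s);cv2.line(im,(x,0),(x,6),(0,255,255),1);cv2.putText(im,str(u),(x-8,16),0,.35,(0,255,255),1)
    for v in range((v0+9)//10*10,v1,10):
        y=int((v-v0+.5)*s);cv2.line(im,(0,y),(6,y),(0,255,255),1);cv2.putText(im,str(v),(8,y+4),0,.35,(0,255,255),1)
    cv2.imwrite(f"pics/{name}.png",im)
E
python3 - <<'E'
from h import *
t=load("top0");s=load("scene0")
crop(t,115,215,315,365,"t1");crop(s,260,170,460,320,"s1");crop(t,380,230,440,275,"t2");crop(s,170,120,250,195,"s2")
E
```

```text
(no output)
```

View pics/t1.png

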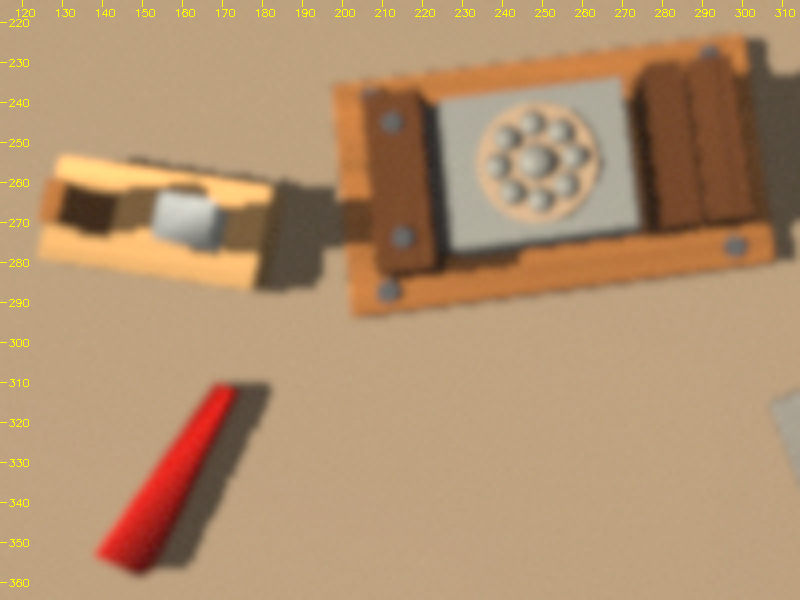

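View pics/s1.png

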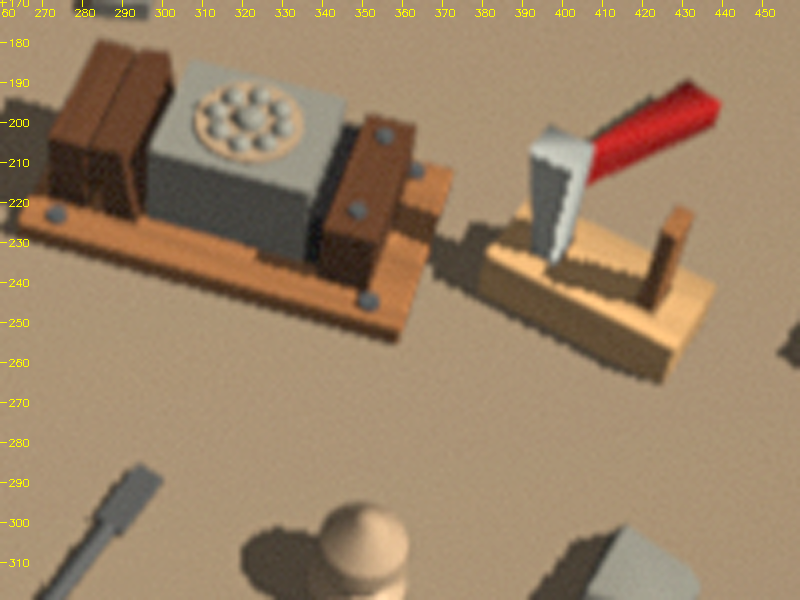

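View pics/t2.png

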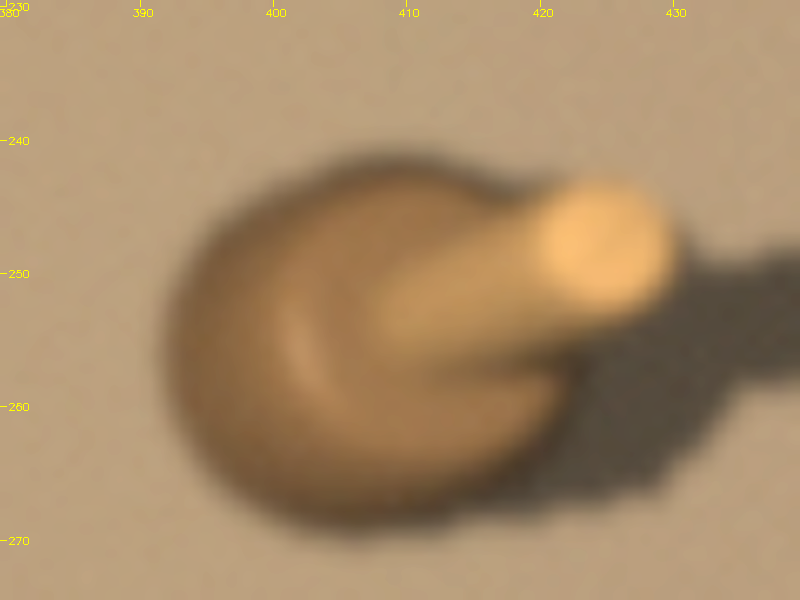

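View pics/s2.png

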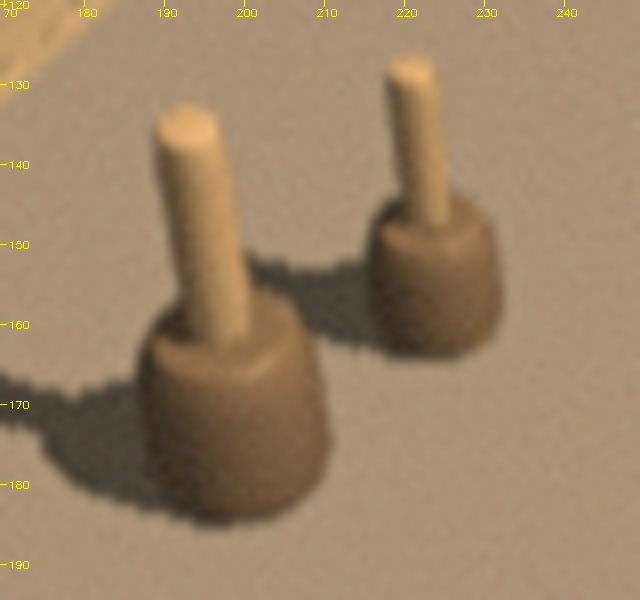

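Run:
```python
from h import *
np.set_printoptions(precision=1,suppress=True)
t=load("top0");s=load("scene0")
P=dict(ck_mm=((302.5,267.5),(283.5,180.5)),ck_pm=((295.5,229),(272,204)),ck_mp=((277.5,271),(302,183.5)),ck_pp=((273,233),(290,208)),
stone_pp=((222.5,240),(336.5,217.5)),stone_mp=((226.5,276.5),(346,196)),stone_pm=((268,234.5),(297,208)),stone_mm=((273,271),(307,185)),
st_pm=((219,239.5),(341,224)),st_pp=((205,238),(353,229)),st_mp=((209,281.5),(362.5,202)),st_mm=((223,280),(352,199)),
base_pp=((197.5,237),(358,251.5)),base_mp=((201.5,292.5),(372,212)),base_pm=((300,224.5),(261.5,223)),
)
for k,(a,b) in P.items(): print(k,*tri((t,*a),(s,*b)))
for n,z in (("base_pp",20),("base_mp",20),("base_pm",20)): print(n,onz(t,*P[n][0],z),onz(s,*P[n][1],z))
print("base_mm",onz(t,308,280,20))
# mallet top
print(tri((t,424.7,247.5),(s,192,135.5)))
print(onz(t,424.7,247.5,168),onz(s,192,135.5,168))
print(onz(s,199,184.5,0), "head bottom front")
```

```text
ck_mm [472.6 -58.6  82.4] [np.float64(1.0192021323888063), np.float64(1.0192021323887526)]
ck_pm [566.2 -40.6  83.5] [np.float64(2.0241307527720136), np.float64(2.0241307527720633)]
ck_mp [463.2  -2.1  89.6] [np.float64(4.157973840236218), np.float64(4.157973840236161)]
ck_pp [555.6  11.4  85. ] [np.float64(4.789865491928615), np.float64(4.789865491928644)]
stone_pp [532.7 133.4  92.4] [np.float64(3.0220806096537283), np.float64(3.0220806096537207)]
stone_mp [446.  120.3  86.8] [np.float64(1.961947216707863), np.float64(1.9619472167078653)]
stone_pm [549.8  25.9  87.6] [np.float64(1.877876752429307), np.float64(1.8778767524292863)]
stone_mm [462.1  10.5  89.1] [np.float64(2.0801105379200733), np.float64(2.0801105379202425)]
st_pm [535.4 146.4  76.8] [np.float64(0.8603299834960592), np.float64(0.860329983496081)]
st_pp [537.6 180.7  78.9] [np.float64(0.583426425791445), np.float64(0.583426425791293)]
st_mp [433.6 163.9  74.2] [np.float64(1.26333296627081), np.float64(1.2633329662709614)]
st_mm [437.4 132.6  73.3] [np.float64(0.7444090678524323), np.float64(0.7444090678524732)]
base_pp [550.7 210.1  18.1] [np.float64(2.9819760870115544), np.float64(2.981976087011534)]
base_mp [409.2 189.1  23.9] [np.float64(2.003489165239093), np.float64(2.0034891652390705)]
base_pm [591.9 -56.4  22.2] [np.float64(5.227992972837285), np.float64(5.227992972837232)]
base_pp [549.2 212.4  20. ] [553.6 207.9  20. ]
base_mp [408.5 191.8  20. ] [406.8 186.5  20. ]
base_pm [590.  -51.8  20. ] [592.  -62.4  20. ]
base_mm [447.4 -75.   20. ]
(array([ 516.5, -325.3,  167.6]), [np.float64(1.9272882041814146), np.float64(1.9272882041812858)])
[ 515.6 -323.3  168. ] [ 517.  -327.2  168. ]
[ 537.9 -313.4    0. ] head bottom front
```

```bash
cat >> h.py <<'E'
from scipy.spatial.transform import Rotation as Ro
def Rt(s):
    q=np.array(s["eef_rot"]);return Ro.from_quat([q[1],q[2],q[3],q[0]])
def rz(yaw): # tool down, tool y at angle yaw
    y=np.array([np.cos(yaw),np.sin(yaw),0]);z=np.array([0,0,-1.]);return Ro.from_matrix(np.c_[np.cross(y,z),y,z])
def plan(p,R,tp,tR,n,show=True):
    """rows from cmd pose (p,R) to (tp,tR) in n rows, rounded .01"""
    p=np.array(p,float);tp=np.array(tp,float);rows=[]
    for i in range(n):
        k=n-i
        d=R.inv().apply((tp-p)/k)/40;w=np.degrees((R.inv()*tR).as_rotvec())/k/5
        d=np.round(d,2);w=np.round(w,2)
        rows.append((d.tolist(),w.tolist()))
        p=p+R.apply(d*40);R=R*Ro.from_rotvec(np.radians(w*5))
    if show:
        for i,r in enumerate(rows):print(i,"o",r[0],"t",r[1])
    return p,R
E
python3 - <<'E'
from h import *
np.set_printoptions(precision=4,suppress=True)
w=load("wrist0")
s=dict(position=[255.378,-597.752,222.587],eef_rot=[-9.48143832e-04,  9.79683574e-01,  2.00547098e-01, -2.39868759e-04])
R=Rt(s);C=-w["R"].T@w["t"]
print(R.as_matrix());print("cam in tool",R.inv().apply(C-s["position"]),"axes in tool\n",R.as_matrix().T@w["R"].T)
t=load("top0");sc=load("scene0")
# wedge top center & slat top
print(tri((t,160.5,268),(sc,398.5,206)),onz(t,160.5,268,130))
# rack top corners: top img
for u,v in((128,254),(181,261.5),(125,279),(178,286.5)):print(onz(t,u,v,40))
for u,v in((394,220),(380,233),(427,257.5),(438,241)):print('s',onz(sc,u,v,40))
E
```

```text
[[ 0.9196  0.3929 -0.0009]
 [ 0.3929 -0.9196  0.0018]
 [-0.0001 -0.002  -1.    ]]
cam in tool [  71.4367    0.6285 -160.3731] axes in tool
 [[ 0.0006 -0.9649 -0.2624]
 [ 1.      0.0005  0.0002]
 [-0.0001 -0.2624  0.9649]]
(array([457.0869, 264.6182, 134.0815]), [np.float64(1.4892499348286423), np.float64(1.4892499348287047)]) [456.8749 267.2656 130.    ]
[497.471  379.1668  40.    ]
[482.5565 244.6595  40.    ]
[435.203  379.5795  40.    ]
[420.7044 246.8504  40.    ]
s [422.9569 254.16    40.    ]
s [483.9416 238.2432  40.    ]
s [501.3016 372.303   40.    ]
s [435.7313 380.0962  40.    ]
```

Run:
```python
from h import *
R=rz(-1.1667)
print(plan([255.4,-597.8,222.6],R,[512,-65,290],rz(.152),16))
```

```text
0 o [0.7, -0.61, -0.11] t [0.0, 0.0, -0.94]
1 o [0.74, -0.55, -0.11] t [0.0, 0.0, -0.94]
2 o [0.79, -0.49, -0.1] t [0.0, 0.0, -0.95]
3 o [0.82, -0.42, -0.11] t [0.0, 0.0, -0.94]
4 o [0.85, -0.35, -0.1] t [0.0, 0.0, -0.95]
5 o [0.88, -0.28, -0.11] t [0.0, 0.0, -0.94]
6 o [0.9, -0.2, -0.1] t [0.0, 0.0, -0.95]
7 o [0.92, -0.13, -0.1] t [0.0, 0.0, -0.94]
8 o [0.92, -0.05, -0.11] t [0.0, 0.0, -0.95]
9 o [0.92, 0.02, -0.1] t [0.0, 0.0, -0.94]
10 o [0.92, 0.1, -0.11] t [0.0, 0.0, -0.95]
11 o [0.91, 0.17, -0.11] t [0.0, 0.0, -0.94]
12 o [0.89, 0.25, -0.1] t [0.0, 0.0, -0.95]
13 o [0.87, 0.32, -0.11] t [0.0, 0.0, -0.94]
14 o [0.84, 0.39, -0.1] t [0.0, 0.0, -0.95]
15 o [0.8, 0.46, -0.11] t [0.0, 0.0, -0.94]
(array([512.08881722, -64.86451855, 290.2       ]), Rotation.from_matrix(array([[-0.15131282,  0.98848593,  0.        ],
                            [ 0.98848593,  0.15131282,  0.        ],
                            [ 0.        ,  0.        , -1.        ]])))
```

Request:
apply_moves(
  rows=[
    {"offset": [0.7, -0.61, -0.11], "twist": [0, 0, -0.94]},
    {"offset": [0.74, -0.55, -0.11], "twist": [0, 0, -0.94]},
    {"offset": [0.79, -0.49, -0.1], "twist": [0, 0, -0.95]},
    {"offset": [0.82, -0.42, -0.11], "twist": [0, 0, -0.94]},
    {"offset": [0.85, -0.35, -0.1], "twist": [0, 0, -0.95]},
    {"offset": [0.88, -0.28, -0.11], "twist": [0, 0, -0.94]},
    {"offset": [0.9, -0.2, -0.1], "twist": [0, 0, -0.95]},
    {"offset": [0.92, -0.13, -0.1], "twist": [0, 0, -0.94]},
  ],
  hand=-1,
)

```text
t: 0.95
position: [384.0, -329.7, 256.1]
eef_rot: [-0.0, 0.861, 0.508, -0.0]
wrist_force: [0.3, -0.6, -0.3]
width: 86.9
```

Request:
apply_moves(
  rows=[
    {"offset": [0.92, -0.05, -0.11], "twist": [0, 0, -0.95]},
    {"offset": [0.92, 0.02, -0.1], "twist": [0, 0, -0.94]},
    {"offset": [0.92, 0.1, -0.11], "twist": [0, 0, -0.95]},
    {"offset": [0.91, 0.17, -0.11], "twist": [0, 0, -0.94]},
    {"offset": [0.89, 0.25, -0.1], "twist": [0, 0, -0.95]},
    {"offset": [0.87, 0.32, -0.11], "twist": [0, 0, -0.94]},
    {"offset": [0.84, 0.39, -0.1], "twist": [0, 0, -0.95]},
    {"offset": [0.8, 0.46, -0.11], "twist": [0, 0, -0.94]},
  ],
)

```text
t: 1.75
position: [512.4, -63.5, 290.2]
eef_rot: [0.0, 0.65, 0.76, -0.0]
wrist_force: [-0.1, -0.3, -0.2]
width: 87.0
```

```bash
cat >> h.py <<'E'
def snap(n,tag):
    from plant import capture
    c=capture(n);pickle.dump(c,open(f"pics/{tag}.pkl","wb"));cv2.imwrite(f"pics/{tag}.png",c["img"]);return c
E
python3 - <<'E'
from h import *
from plant import *
c=snap("wrist","w1");crop(c,0,0,560,420,"w1z")
s=sense();print(s["t"],s["position"],s["eef_rot"],s["q"],s["wrist_force"])
E
```

```text
1.8 [514.95982508 -55.6966239  291.11275001] [-1.00247233e-04  6.45640701e-01  7.63636625e-01  2.67967638e-03] [ 0.66587045  0.03933217 -0.61918233  1.64990732  0.01857129  1.45656362
  0.21206701] [1.57755095 4.95504391 0.63390632]
```

View pics/w1z.png

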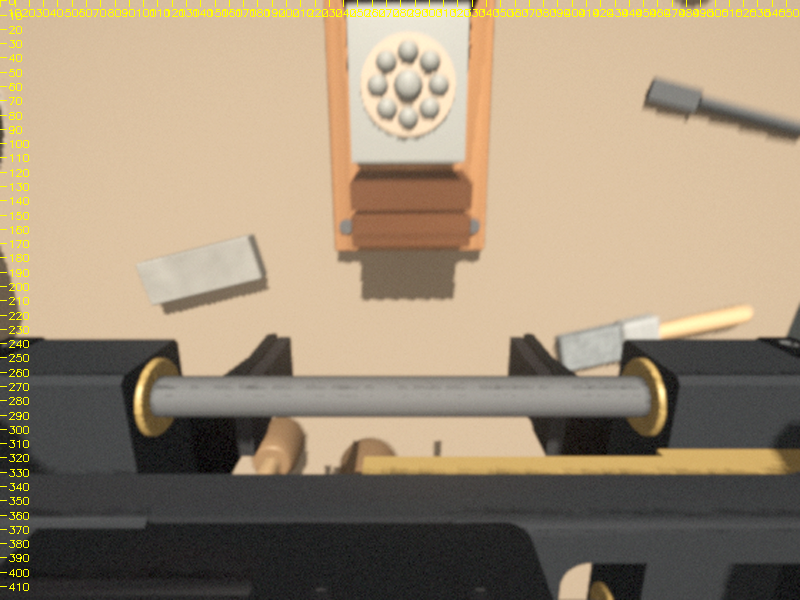

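Run:
```python
from h import *
from plant import *
c=snap("wrist","w2");crop(c,220,0,360,105,"w2a");crop(c,220,75,360,180,"w2b")
s=sense();print(s["t"],s["position"],s["eef_rot"],s["qvel"])
```

```text
1.85 [513.86767801 -58.32366828 290.77467412] [-1.52700596e-04  6.47360119e-01  7.62182406e-01  1.68340580e-03] [ 0.03993616 -0.00924291  0.07510079  0.02624577  0.04075678  0.01227684
 -0.00057982]
```

View pics/w2a.png

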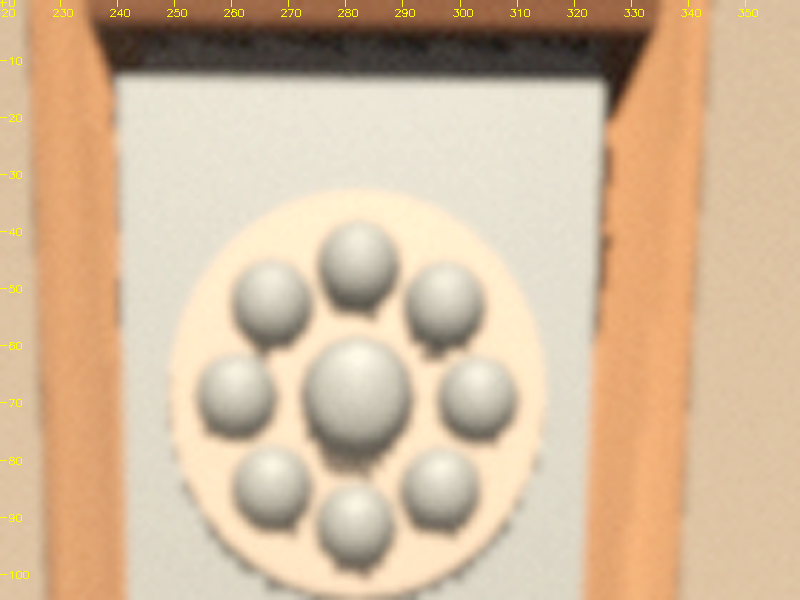

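View pics/w2b.png

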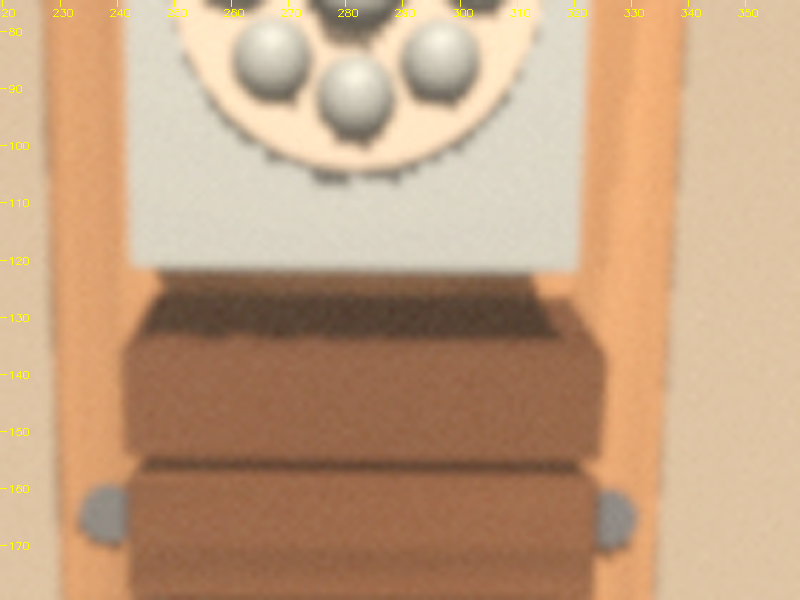

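Run:
```python
from h import *
np.set_printoptions(precision=1,suppress=True)
c=load("w2");C=-c["R"].T@c["t"];print(C)
P=dict(s_mm=(242.5,121.7,90),s_pm=(321,122,90),s_mp=(239.5,12.8,90),s_pp=(326.5,14,90),c_m=(241,136.5,90),c_p=(325.5,138,90),cl=(247,132.5,90),cr=(318,133,90),back_m=(242,154.5,90),back_p=(324,155.5,90),
 base_p1=(344,15,20),base_p2=(335.5,160,20),base_m1=(225.5,20,20),base_m2=(230.5,165,20))
X={k:onz(c,*v) for k,v in P.items()}
for k in X:print(k,X[k])
def yaw(a,b): d=X[b]-X[a];return np.arctan2(d[1],d[0]),np.linalg.norm(d)
print("end edge",yaw("s_mm","s_pm"),"far",yaw("s_mp","s_pp"))
print("side",yaw("s_mm","s_mp"),yaw("s_pm","s_pp"),yaw("base_p2","base_p1"),yaw("base_m2","base_m1"),"cheek",yaw("c_m","c_p"))
print("base mid",yaw("base_m1","base_p1"),yaw("base_m2","base_p2"))
```

```text
[503.   13.  452.8]
s_mm [461.6   8.   90. ]
s_pm [550.5  22.7  90. ]
s_mp [443.5 117.1  90. ]
s_pp [534.1 131.3  90. ]
c_m [462.2  -8.7  90. ]
c_p [559.2   5.9  90. ]
cl [468.4  -3.1  90. ]
cr [549.5  10.   90. ]
back_m [466.1 -29.1  90. ]
back_p [561.6 -14.1  90. ]
base_p1 [562.  156.8  20. ]
base_p2 [590.3 -22.8  20. ]
base_m1 [415.7 126.2  20. ]
base_m2 [444.9 -54.5  20. ]
end edge (np.float64(0.1639566354228601), np.float64(90.03317727103948)) far (np.float64(0.15645285917687368), np.float64(91.67024844041248))
side (np.float64(1.7353491582169474), np.float64(110.57951758657308)) (np.float64(1.7204802030967734), np.float64(109.90282540950425)) (np.float64(1.726669814958963), np.float64(181.81883081328792)) (np.float64(1.731114546144644), np.float64(183.05496391712234)) cheek (np.float64(0.1501408637267946), np.float64(98.17156402016234))
base mid (np.float64(0.20613474478424793), np.float64(149.49366807363745)) (np.float64(0.21469723904086752), np.float64(148.7485335378236))
```

Run:
```python
from h import *
from plant import *
s=sense();print(s["position"])
print(plan([512.1,-64.9,290.2],rz(.152),[465,190,270],rz(-.11),8))
```

```text
[513.86767801 -58.32366828 290.77467412]
0 o [0.81, -0.02, 0.06] t [0.0, 0.0, 0.38]
1 o [0.81, -0.05, 0.06] t [0.0, 0.0, 0.37]
2 o [0.81, -0.08, 0.06] t [0.0, 0.0, 0.38]
3 o [0.8, -0.11, 0.07] t [0.0, 0.0, 0.37]
4 o [0.8, -0.13, 0.06] t [0.0, 0.0, 0.38]
5 o [0.79, -0.16, 0.07] t [0.0, 0.0, 0.37]
6 o [0.79, -0.18, 0.06] t [0.0, 0.0, 0.38]
7 o [0.78, -0.21, 0.07] t [0.0, 0.0, 0.37]
(array([464.84282437, 189.86433564, 269.8       ]), Rotation.from_matrix(array([[ 0.1095789,  0.9939781,  0.       ],
                            [ 0.9939781, -0.1095789,  0.       ],
                            [ 0.       ,  0.       , -1.       ]])))
```

Request:
apply_moves(
  rows=[
    {"offset": [0.81, -0.02, 0.06], "twist": [0, 0, 0.38]},
    {"offset": [0.81, -0.05, 0.06], "twist": [0, 0, 0.37]},
    {"offset": [0.81, -0.08, 0.06], "twist": [0, 0, 0.38]},
    {"offset": [0.8, -0.11, 0.07], "twist": [0, 0, 0.37]},
    {"offset": [0.8, -0.13, 0.06], "twist": [0, 0, 0.38]},
    {"offset": [0.79, -0.16, 0.07], "twist": [0, 0, 0.37]},
    {"offset": [0.79, -0.18, 0.06], "twist": [0, 0, 0.38]},
    {"offset": [0.78, -0.21, 0.07], "twist": [0, 0, 0.37]},
  ],
)

```text
t: 2.65
position: [464.7, 190.3, 269.5]
eef_rot: [0.0, 0.746, 0.666, -0.0]
wrist_force: [0.2, -0.4, -0.2]
width: 87.0
```

Run:
```python
from h import *
from plant import *
capture("wrist");capture("wrist");capture("wrist")
c=snap("wrist","w3");crop(c,200,0,400,150,"w3a")
s=sense();print(s["t"],s["position"],s["eef_rot"],s["qvel"],s["q"])
```

```text
2.85 [464.80268389 189.71528817 269.43653738] [ 2.12354944e-04  7.44564369e-01  6.67550480e-01 -4.60445215e-04] [0.02046416 0.0002804  0.03690695 0.00069159 0.00951067 0.00169789
 0.00276929] [ 0.42227032  0.02118379 -0.86487852  1.71145278  0.01698989  1.41718005
 -0.55407787]
```

View pics/w3.png

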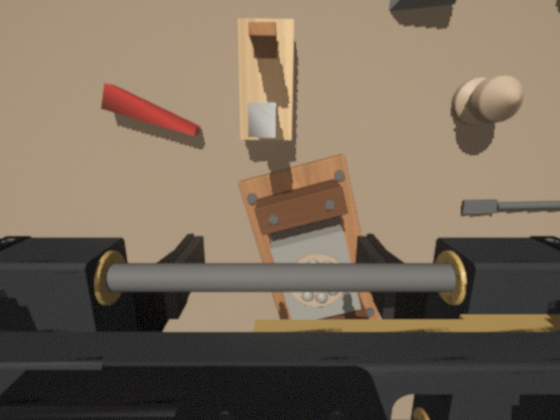

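View pics/w3a.png

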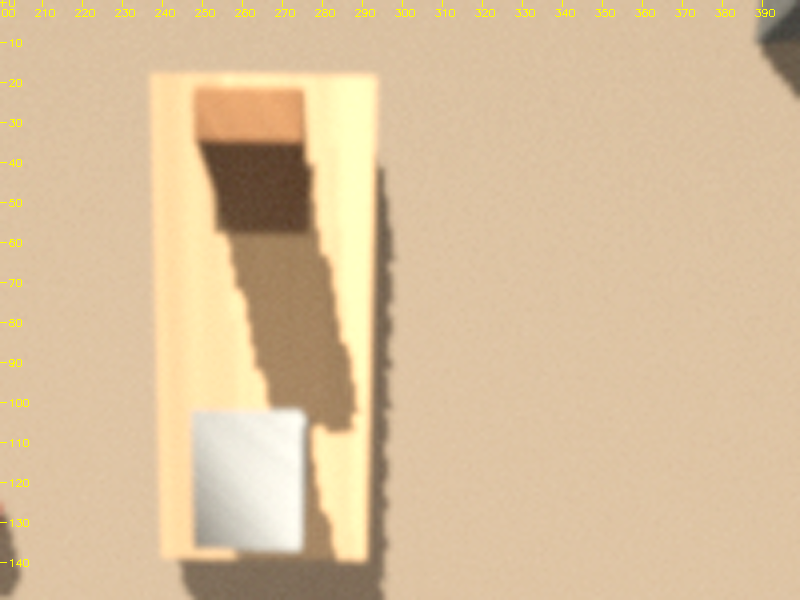

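Run:
```python
from h import *
np.set_printoptions(precision=1,suppress=True)
c=load("w3");C=-c["R"].T@c["t"];print(C)
rk=[onz(c,*p,40) for p in((238,18.5),(294.5,18.5),(292,139.5),(240.5,139.5))]
for r in rk:print("rack",r)
ctr=np.mean(rk,0);d=(rk[0]+rk[1]-rk[2]-rk[3])[:2];yaw=np.arctan2(d[1],d[0])-np.pi/2
ex=rk[1]-rk[0];ex2=rk[2]-rk[3]
print("ctr",ctr,"yaw",yaw,np.arctan2(ex[1],ex[0]),np.arctan2(ex2[1],ex2[0]),np.linalg.norm(d)/2,np.linalg.norm(ex),np.linalg.norm(ex2))
u=np.array([np.cos(yaw),np.sin(yaw),0]);v=np.array([-np.sin(yaw),np.cos(yaw),0])
for n,z,pp in(("wedge",130,((248,102),(275.5,102),(275,137),(248,136))),("slat",115,((249,22),(275.5,22),(275.5,35),(249.5,35)))):
    X=[onz(c,*p,z) for p in pp]
    print(n,[(round((x-ctr)@u,1),round((x-ctr)@v,1)) for x in X],np.mean(X,0))
```

```text
[472.1 261.7 430.8]
rack [436.3 380.   40. ]
rack [500.2 373.2  40. ]
rack [484.6 239.3  40. ]
rack [420.4 246.1  40. ]
ctr [460.4 309.6  40. ] yaw -0.1170586151083659 -0.10568107648620688 -0.10531025644173565 134.8489735821334 64.30948622959791 64.58599696831008
wedge [(np.float64(-13.1), np.float64(-28.4)), (np.float64(12.6), np.float64(-28.1)), (np.float64(12.4), np.float64(-60.1)), (np.float64(-13.6), np.float64(-59.5))] [454.8 266.  130. ]
slat [(np.float64(-12.6), np.float64(42.6)), (np.float64(11.8), np.float64(42.8)), (np.float64(11.9), np.float64(32.1)), (np.float64(-12.3), np.float64(31.8))] [464.5 346.7 115. ]
```

Run:
```python
from h import *
p,R=plan([464.84,189.86,269.8],rz(-.11),[455.2,270,250],rz(-.11),3)
p,R=plan(p,R,[455.2,270,89],rz(-.11),4);print(p)
```

```text
0 o [0.65, -0.15, 0.17] t [0.0, 0.0, 0.0]
1 o [0.66, -0.15, 0.16] t [0.0, 0.0, 0.0]
2 o [0.65, -0.16, 0.17] t [0.0, 0.0, 0.0]
0 o [0.0, 0.0, 1.01] t [0.0, 0.0, 0.0]
1 o [0.0, 0.0, 1.0] t [0.0, 0.0, 0.0]
2 o [0.0, 0.0, 1.01] t [0.0, 0.0, 0.0]
3 o [0.0, 0.0, 1.0] t [0.0, 0.0, 0.0]
[455.15782658 269.80607882  89.        ]
```

Request:
apply_moves(
  rows=[
    {"offset": [0.65, -0.15, 0.17], "twist": [0, 0, 0]},
    {"offset": [0.66, -0.15, 0.16], "twist": [0, 0, 0]},
    {"offset": [0.65, -0.16, 0.17], "twist": [0, 0, 0]},
    {"offset": [0, 0, 0.95], "twist": [0, 0, 0]},
    {"offset": [0, 0, 1.0], "twist": [0, 0, 0]},
    {"offset": [0, 0, 1.0], "twist": [0, 0, 0]},
    {"offset": [0, 0, 0.75], "twist": [0, 0, 0]},
    {"offset": [0, 0, 0.32], "twist": [0, 0, 0]},
  ],
)

```text
t: 3.65
position: [454.5, 266.6, 85.6]
eef_rot: [-0.0, 0.746, 0.666, -0.003]
wrist_force: [0.4, -0.6, 0.2]
width: 86.9
```

Run:
```python
from h import *
from plant import *
c=snap("wrist","w4");s=snap("scene","s4");crop(s,360,170,460,245,"s4a")
s=sense();print(s["t"],s["position"],s["eef_rot"],s["wrist_force"])
```

```text
3.75 [454.99984061 267.8285047   87.32271404] [-4.44457097e-04  7.45607661e-01  6.66382569e-01 -1.81375084e-03] [0.01378413 0.59783667 0.915769  ]
```

View pics/w4.png

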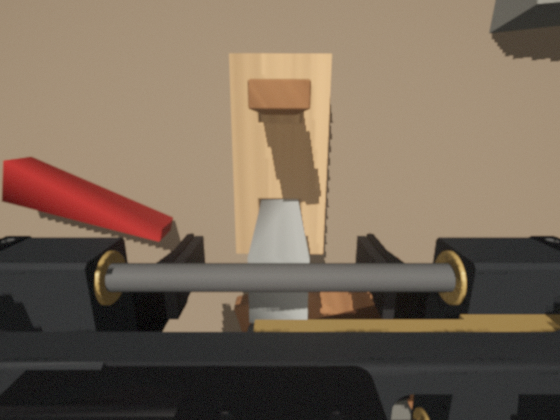

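View pics/s4a.png

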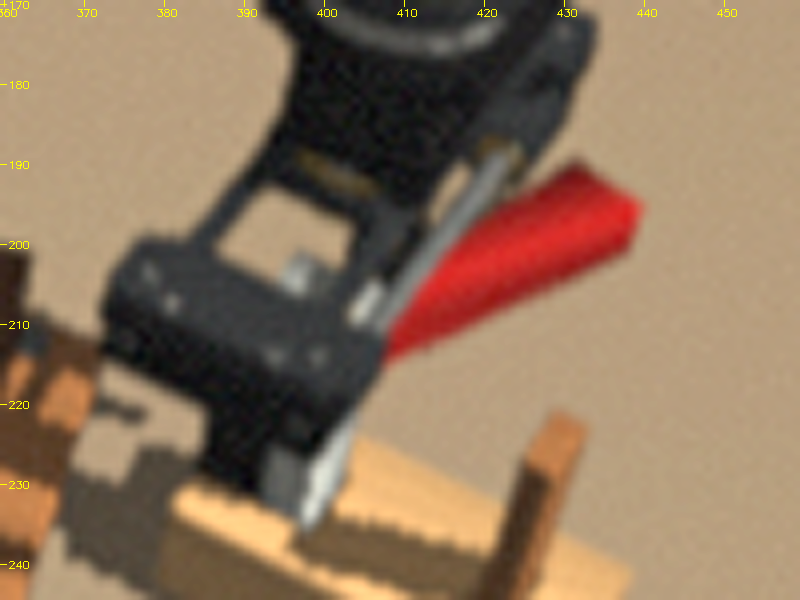

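Request:
apply_moves(
  rows=[
    {"offset": [0, 0, 0], "twist": [0, 0, 0]},
    {"offset": [0, 0, 0], "twist": [0, 0, 0]},
    {"offset": [0, 0, 0], "twist": [0, 0, 0]},
    {"offset": [0, 0, 0], "twist": [0, 0, 0]},
    {"offset": [0, 0, 0], "twist": [0, 0, 0]},
    {"offset": [0, 0, 0], "twist": [0, 0, 0]},
    {"offset": [0, 0, 0], "twist": [0, 0, 0]},
    {"offset": [0, 0, 0], "twist": [0, 0, 0]},
  ],
  hand=1,
  newtons=35,
)

```text
t: 4.55
position: [455.4, 269.8, 88.9]
eef_rot: [0.0, 0.745, 0.667, -0.0]
wrist_force: [0.1, -0.3, 0.4]
width: 31.0
```

Request:
apply_moves(
  rows=[
    {"offset": [0, 0, 0], "twist": [0, 0, 0]},
    {"offset": [0, 0, 0], "twist": [0, 0, 0]},
    {"offset": [0, 0, 0], "twist": [0, 0, 0]},
    {"offset": [0, 0, 0], "twist": [0, 0, 0]},
    {"offset": [0, 0, -0.4], "twist": [0, 0, 0]},
    {"offset": [0, 0, -1], "twist": [0, 0, 0]},
    {"offset": [0, 0, -1], "twist": [0, 0, 0]},
    {"offset": [0, 0, -1], "twist": [0, 0, 0]},
  ],
)

```text
t: 5.35
position: [454.9, 270.0, 227.2]
eef_rot: [0.0, 0.745, 0.667, -0.0]
wrist_force: [0.5, -0.1, -2.4]
width: 25.6
```

Run:
```python
from h import *
from plant import *
c=snap("wrist","w5");s=snap("scene","s5");crop(s,340,120,460,210,"s5a")
s=sense();print(s["t"],s["position"],s["eef_rot"],s["wrist_force"],s["width"])
```

```text
5.45 [457.99263131 272.26340804 231.5314772 ] [0.00195551 0.74482856 0.66723489 0.00491958] [ 0.32278481 -0.09216294 -0.74256306] 25.945029397950172
```

View pics/w5.png

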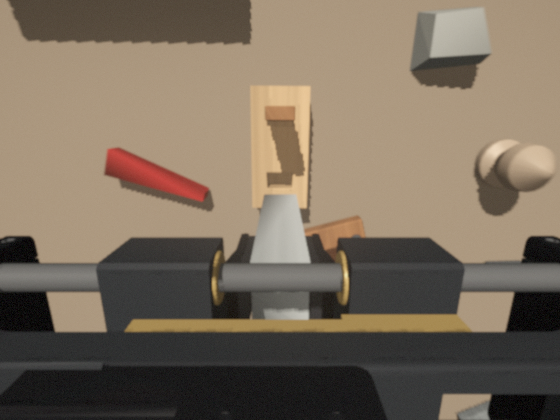

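View pics/s5a.png

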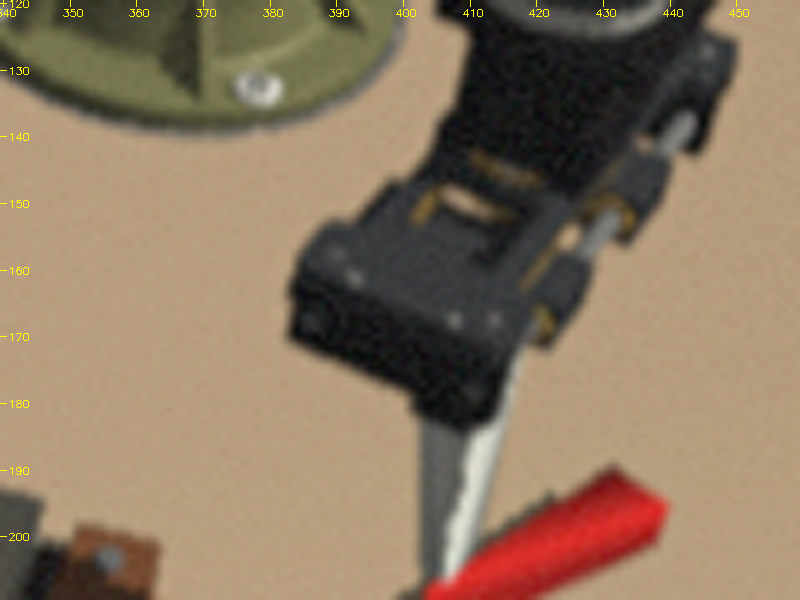

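Run:
```python
from h import *
c=load("w5");crop(c,220,180,340,270,"w5a")
```

```text
(no output)
```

View pics/w5a.png

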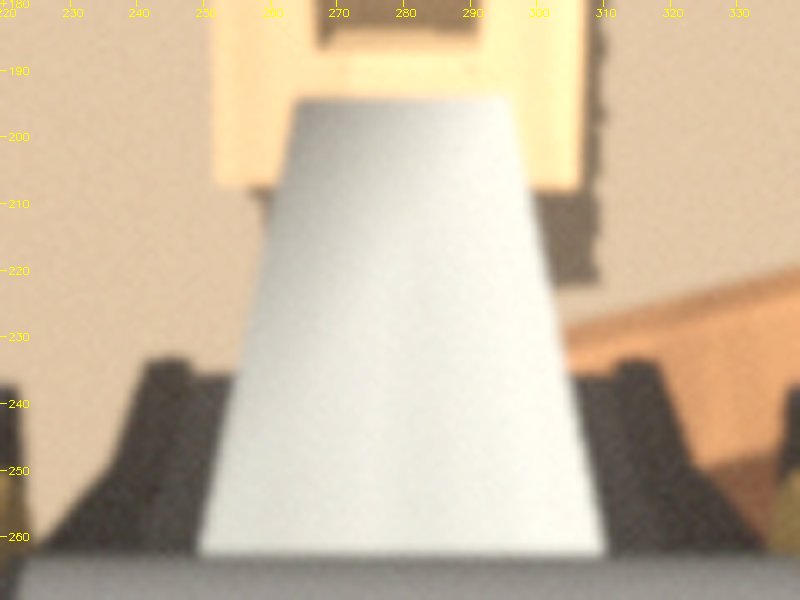

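Run:
```python
from h import *
p,R=plan([455.2,269.8,225],rz(-.11),[510,-1.4,205],rz(.157),8)
p,R=plan(p,R,[510,-1.4,188],rz(.157),3);print(p)
```

```text
0 o [-0.82, 0.26, 0.06] t [0.0, 0.0, -0.38]
1 o [-0.83, 0.24, 0.06] t [0.0, 0.0, -0.38]
2 o [-0.84, 0.21, 0.06] t [0.0, 0.0, -0.38]
3 o [-0.85, 0.18, 0.06] t [0.0, 0.0, -0.38]
4 o [-0.85, 0.15, 0.06] t [0.0, 0.0, -0.38]
5 o [-0.86, 0.12, 0.07] t [0.0, 0.0, -0.39]
6 o [-0.86, 0.1, 0.06] t [0.0, 0.0, -0.38]
7 o [-0.86, 0.06, 0.07] t [0.0, 0.0, -0.39]
0 o [0.0, 0.0, 0.14] t [0.0, 0.0, 0.0]
1 o [0.0, 0.0, 0.14] t [0.0, 0.0, 0.0]
2 o [0.0, 0.0, 0.14] t [0.0, 0.0, 0.0]
[509.87876638  -1.47315807 188.2       ]
```

Request:
apply_moves(
  rows=[
    {"offset": [-0.82, 0.26, 0.06], "twist": [0, 0, -0.38]},
    {"offset": [-0.83, 0.24, 0.06], "twist": [0, 0, -0.38]},
    {"offset": [-0.84, 0.21, 0.06], "twist": [0, 0, -0.38]},
    {"offset": [-0.85, 0.18, 0.06], "twist": [0, 0, -0.38]},
    {"offset": [-0.85, 0.15, 0.06], "twist": [0, 0, -0.38]},
    {"offset": [-0.86, 0.12, 0.07], "twist": [0, 0, -0.39]},
    {"offset": [-0.86, 0.1, 0.06], "twist": [0, 0, -0.38]},
    {"offset": [-0.86, 0.06, 0.07], "twist": [0, 0, -0.39]},
  ],
)

```text
t: 6.25
position: [509.7, -2.8, 204.9]
eef_rot: [0.0, 0.649, 0.761, -0.0]
wrist_force: [0.6, 0.6, -0.9]
width: 26.1
```

Request:
apply_moves(
  rows=[
    {"offset": [0, 0, 0.14], "twist": [0, 0, 0]},
    {"offset": [0, 0, 0.14], "twist": [0, 0, 0]},
    {"offset": [0, 0, 0.14], "twist": [0, 0, 0]},
    {"offset": [0, 0, 0], "twist": [0, 0, 0]},
    {"offset": [0, 0, 0], "twist": [0, 0, 0]},
    {"offset": [0, 0, 0], "twist": [0, 0, 0]},
    {"offset": [0, 0, 0], "twist": [0, 0, 0]},
    {"offset": [0, 0, 0], "twist": [0, 0, 0]},
  ],
)

```text
t: 7.05
position: [510.1, -1.3, 188.4]
eef_rot: [0.0, 0.649, 0.76, 0.0]
wrist_force: [-0.5, 0.3, -2.2]
width: 25.6
```

Run:
```python
from h import *
from plant import *
c=snap("wrist","w6");crop(c,210,120,350,225,"w6a");s=snap("scene","s6");crop(s,260,140,380,230,"s6a")
s=sense();print(s["t"],s["position"],s["eef_rot"],s["wrist_force"],s["width"])
```

```text
7.15 [510.09714033  -1.41057477 188.26524838] [1.44885427e-04 6.49531861e-01 7.60334361e-01 6.96159454e-06] [ 0.9652029 -0.0199666 -1.7410335] 25.787770966090353
```

View pics/w6a.png

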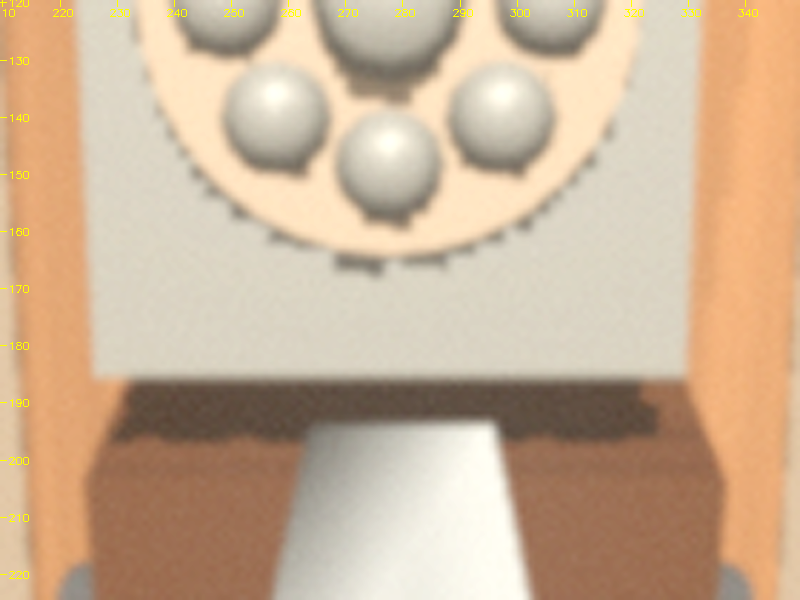

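View pics/s6a.png

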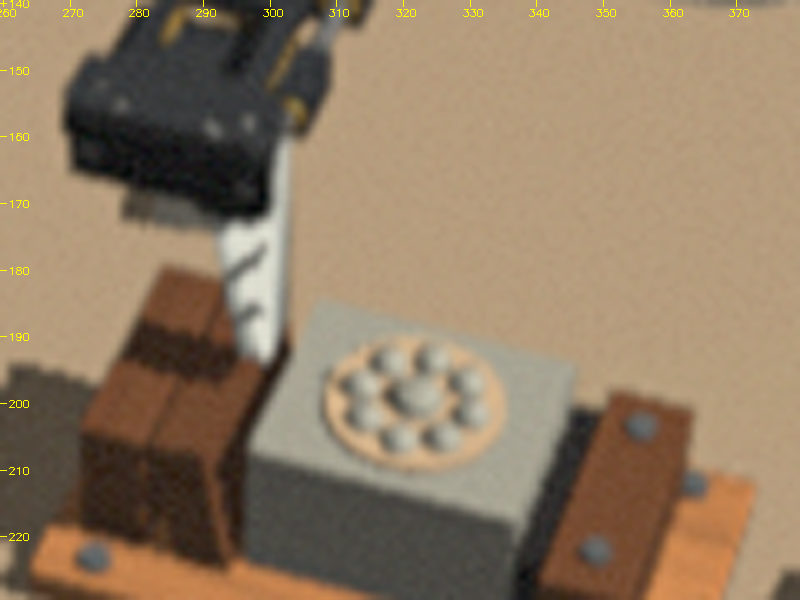

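Run:
```python
from h import *
c=load("w6");ya=.157
v=np.array([-np.sin(ya),np.cos(ya),0]);u=np.array([np.cos(ya),np.sin(ya),0])
C=-c["R"].T@c["t"];print("cam",C, "Y",C@v)
st=onz(c,277.5,186,90);print("stone",st@v,st@u)
for z in(105,107,109,111,113):
    f=onz(c,280,193.7,z);a=onz(c,263.3,193.7,z);b=onz(c,296.9,193.7,z);print(z,"flat",f@v,f@u,"width",np.linalg.norm(a-b))
for r in(203,204):
    x=onz(c,280,r,90);print("cheek?",x@v)
```

```text
cam [499.32125841  68.25787254 349.73178541] Y -10.653425988177547
stone -64.07874299604572 501.79548372558577
105 flat -67.44660041616763 503.9624218401501 width 27.642520822328557
107 flat -66.98247456235885 503.96152368984457 width 27.416620285735767
109 flat -66.51834870855004 503.960625539539 width 27.19071974914298
111 flat -66.05422285474124 503.9597273892335 width 26.964819212550186
113 flat -65.59009700093243 503.958829238928 width 26.738918675957397
cheek? -79.32637905699676
cheek? -80.23775276255532
```

Request:
apply_moves(
  rows=[
    {"offset": [0, 0, 0.15], "twist": [0, 0, 0]},
    {"offset": [0, 0, 0.2], "twist": [0, 0, 0]},
    {"offset": [0.005, 0, 0.2], "twist": [0, 0, 0]},
    {"offset": [0.01, 0, 0.15], "twist": [0, 0, 0]},
    {"offset": [0.01, 0, 0.13], "twist": [0, 0, 0]},
    {"offset": [0.01, 0, 0.1], "twist": [0, 0, 0]},
    {"offset": [0, 0, 0.05], "twist": [0, 0, 0]},
    {"offset": [0, 0, 0], "twist": [0, 0, 0]},
  ],
)

```text
t: 7.95
position: [509.7, 0.1, 148.7]
eef_rot: [-0.0, 0.649, 0.76, -0.0]
wrist_force: [-0.1, 0.4, -1.9]
width: 25.7
```

Run:
```python
from h import *
from plant import *
c=snap("wrist","w7");crop(c,210,120,350,225,"w7a")
s=sense();print(s["t"],s["position"],s["eef_rot"],s["wrist_force"],s["width"])
```

```text
8.0 [5.09847393e+02 8.44129356e-02 1.48974418e+02] [-1.77647927e-05  6.49494975e-01  7.60365882e-01  5.25543028e-05] [ 0.56386013 -0.11082996 -1.6658832 ] 26.121138680389706
```

View pics/w7a.png

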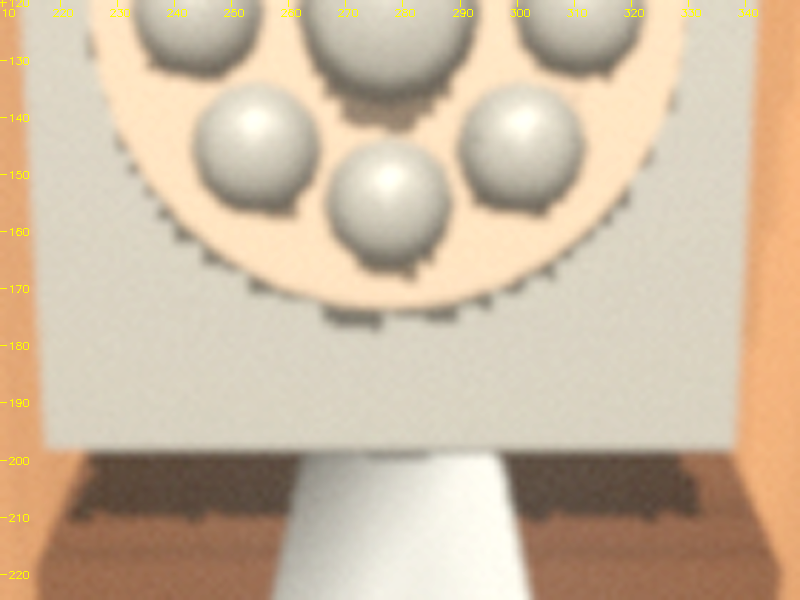

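Request:
apply_moves(
  rows=[
    {"offset": [0, 0, 0.03], "twist": [0, 0, 0]},
    {"offset": [0, 0, 0.03], "twist": [0, 0, 0]},
    {"offset": [0, 0, 0.03], "twist": [0, 0, 0]},
    {"offset": [0, 0, 0.03], "twist": [0, 0, 0]},
    {"offset": [0, 0, 0.02], "twist": [0, 0, 0]},
    {"offset": [0, 0, 0.02], "twist": [0, 0, 0]},
    {"offset": [0, 0, 0], "twist": [0, 0, 0]},
    {"offset": [0, 0, 0], "twist": [0, 0, 0]},
  ],
)

```text
t: 8.8
position: [509.8, 0.9, 142.5]
eef_rot: [-0.0, 0.649, 0.761, 0.0]
wrist_force: [-0.5, 5.9, -0.5]
width: 26.0
```

Request:
apply_moves(
  rows=[
    {"offset": [0.02, 0, 0.02], "twist": [0, 0, 0]},
    {"offset": [0, 0, 0.02], "twist": [0, 0, 0]},
    {"offset": [0, 0, 0], "twist": [0, 0, 0]},
    {"offset": [0, 0, 0], "twist": [0, 0, 0]},
    {"offset": [0, 0, 0], "twist": [0, 0, 0]},
    {"offset": [0, 0, 0], "twist": [0, 0, 0]},
    {"offset": [0, 0, 0], "twist": [0, 0, 0]},
    {"offset": [0, 0, 0], "twist": [0, 0, 0]},
  ],
)

```text
t: 9.6
position: [509.8, 1.3, 141.1]
eef_rot: [-0.0, 0.649, 0.76, 0.0]
wrist_force: [-0.9, 5.8, 0.9]
width: 25.7
```

Request:
apply_moves(
  rows=[
    {"offset": [0, 0, 0], "twist": [0, 0, 0]},
    {"offset": [0, 0, 0], "twist": [0, 0, 0]},
    {"offset": [0, 0, 0], "twist": [0, 0, 0]},
    {"offset": [0, 0, 0], "twist": [0, 0, 0]},
    {"offset": [0, 0, 0], "twist": [0, 0, 0]},
    {"offset": [0, 0, 0], "twist": [0, 0, 0]},
    {"offset": [0, 0, 0], "twist": [0, 0, 0]},
    {"offset": [0, 0, 0], "twist": [0, 0, 0]},
  ],
  hand=-1,
)

```text
t: 10.4
position: [509.7, 0.7, 140.9]
eef_rot: [0.0, 0.65, 0.76, -0.0]
wrist_force: [1.2, -0.1, -0.0]
width: 81.2
```

Run:
```python
from h import *
from plant import *
c=snap("wrist","w8");crop(c,180,120,380,270,"w8a");s=snap("scene","s8");crop(s,260,120,380,210,"s8a")
s=sense();print(s["t"],s["position"],s["eef_rot"],s["wrist_force"],s["width"])
```

```text
10.5 [509.66517317   0.72656212 140.92956236] [ 4.03122497e-05  6.49511773e-01  7.60351532e-01 -5.63959541e-05] [-0.54745377  0.63509438 -0.23554749] 85.16849996905053
```

View pics/w8a.png

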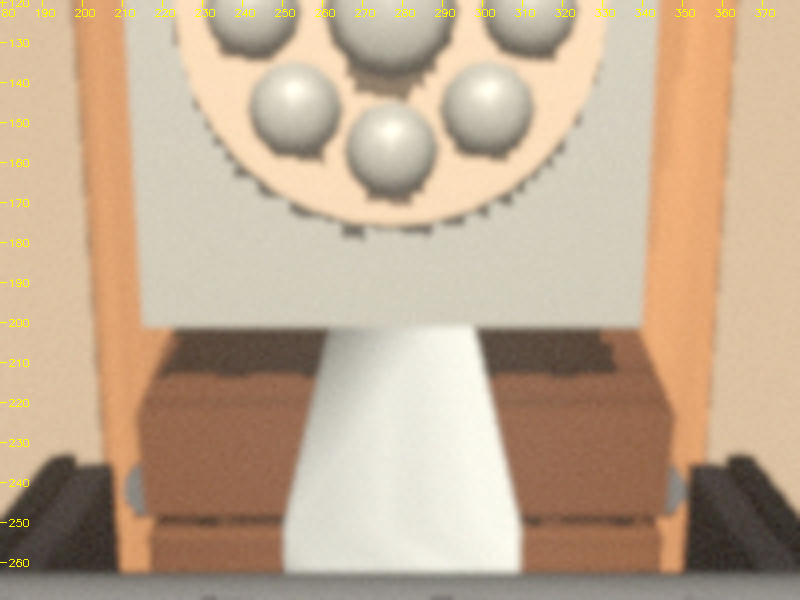

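View pics/s8a.png

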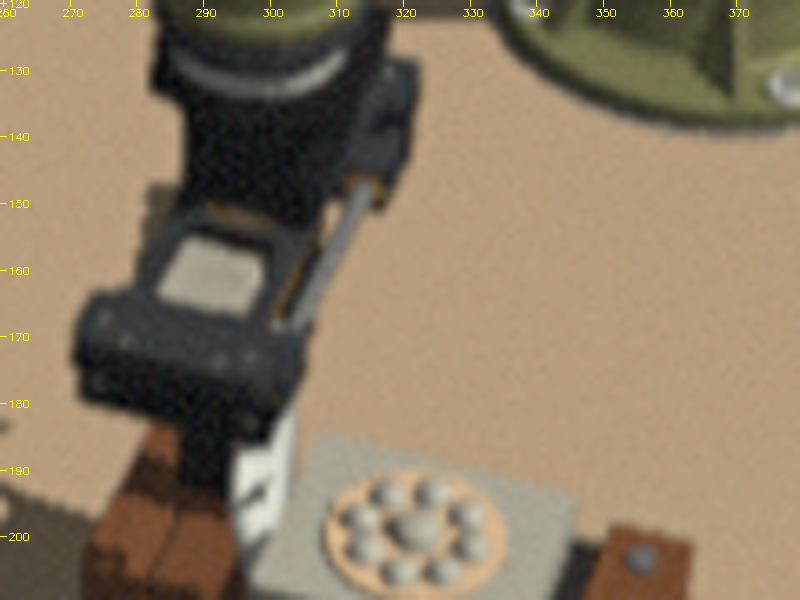

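Run:
```python
from h import *
np.set_printoptions(precision=1,suppress=True)
t=load("top0");s=load("scene0")
crop(t,380,280,440,325,"t3")
print(tri((t,411.5,296.5),(s,220.7,129)))
print("head large foot", onz(s,199,184.5,0))
p,R=plan([509.8,.8,140.9],rz(.157),[509.8,.8,240],rz(.157),3)
p,R=plan(p,R,[516,-326,240],rz(.157),13);print(p)
```

```text
(array([ 410.6, -305. ,  124.1]), [np.float64(1.7385648213322817), np.float64(1.7385648213323956)])
head large foot [ 537.9 -313.4    0. ]
0 o [0.0, 0.0, -0.83] t [0.0, 0.0, 0.0]
1 o [0.0, 0.0, -0.82] t [0.0, 0.0, 0.0]
2 o [0.0, 0.0, -0.83] t [0.0, 0.0, 0.0]
0 o [-0.62, -0.09, 0.0] t [0.0, 0.0, 0.0]
1 o [-0.62, -0.09, 0.0] t [0.0, 0.0, 0.0]
2 o [-0.62, -0.09, 0.0] t [0.0, 0.0, 0.0]
3 o [-0.62, -0.09, 0.0] t [0.0, 0.0, 0.0]
4 o [-0.62, -0.08, 0.0] t [0.0, 0.0, 0.0]
5 o [-0.62, -0.09, 0.0] t [0.0, 0.0, 0.0]
6 o [-0.62, -0.08, 0.0] t [0.0, 0.0, 0.0]
7 o [-0.63, -0.09, 0.0] t [0.0, 0.0, 0.0]
8 o [-0.62, -0.08, 0.0] t [0.0, 0.0, 0.0]
9 o [-0.63, -0.09, 0.0] t [0.0, 0.0, 0.0]
10 o [-0.62, -0.08, 0.0] t [0.0, 0.0, 0.0]
11 o [-0.63, -0.09, 0.0] t [0.0, 0.0, 0.0]
12 o [-0.62, -0.08, 0.0] t [0.0, 0.0, 0.0]
[ 516.1 -325.8  240.1]
```

View pics/t3.png

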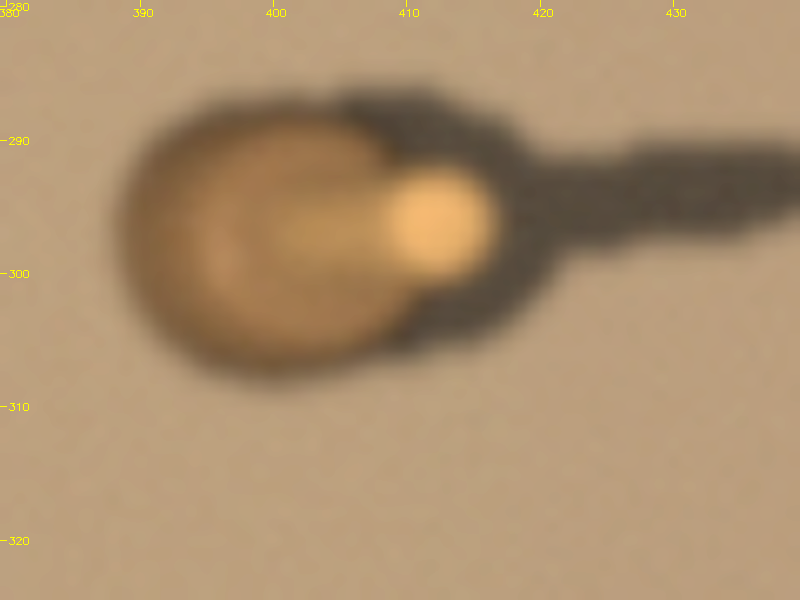

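Run:
```python
from h import *
p,R=plan([509.8,.8,140.9],rz(.157),[509.8,.8,240],rz(.157),3)
p,R=plan(p,R,[528,-400,300],rz(.157),11);print(p)
```

```text
0 o [0.0, 0.0, -0.83] t [0.0, 0.0, 0.0]
1 o [0.0, 0.0, -0.82] t [0.0, 0.0, 0.0]
2 o [0.0, 0.0, -0.83] t [0.0, 0.0, 0.0]
0 o [-0.91, -0.1, -0.14] t [0.0, 0.0, 0.0]
1 o [-0.91, -0.1, -0.14] t [0.0, 0.0, 0.0]
2 o [-0.91, -0.1, -0.14] t [0.0, 0.0, 0.0]
3 o [-0.9, -0.1, -0.13] t [0.0, 0.0, 0.0]
4 o [-0.91, -0.1, -0.14] t [0.0, 0.0, 0.0]
5 o [-0.9, -0.1, -0.13] t [0.0, 0.0, 0.0]
6 o [-0.91, -0.1, -0.14] t [0.0, 0.0, 0.0]
7 o [-0.9, -0.1, -0.13] t [0.0, 0.0, 0.0]
8 o [-0.91, -0.11, -0.14] t [0.0, 0.0, 0.0]
9 o [-0.9, -0.1, -0.13] t [0.0, 0.0, 0.0]
10 o [-0.91, -0.11, -0.14] t [0.0, 0.0, 0.0]
[ 527.90570233 -400.09981734  300.1       ]
```

Lift slowly at first, straight up.

Request:
apply_moves(
  rows=[
    {"offset": [0, 0, -0.4], "twist": [0, 0, 0]},
    {"offset": [0, 0, -0.8], "twist": [0, 0, 0]},
    {"offset": [0, 0, -1], "twist": [0, 0, 0]},
    {"offset": [0, 0, -0.28], "twist": [0, 0, 0]},
    {"offset": [-0.91, -0.1, -0.14], "twist": [0, 0, 0]},
    {"offset": [-0.91, -0.1, -0.14], "twist": [0, 0, 0]},
    {"offset": [-0.91, -0.1, -0.14], "twist": [0, 0, 0]},
    {"offset": [-0.9, -0.1, -0.13], "twist": [0, 0, 0]},
  ],
)

```text
t: 11.3
position: [516.3, -146.6, 262.0]
eef_rot: [0.0, 0.65, 0.76, -0.0]
wrist_force: [0.9, -0.2, 0.2]
width: 86.6
```

Request:
apply_moves(
  rows=[
    {"offset": [-0.91, -0.1, -0.14], "twist": [0, 0, 0]},
    {"offset": [-0.9, -0.1, -0.13], "twist": [0, 0, 0]},
    {"offset": [-0.91, -0.1, -0.14], "twist": [0, 0, 0]},
    {"offset": [-0.9, -0.1, -0.13], "twist": [0, 0, 0]},
    {"offset": [-0.91, -0.11, -0.14], "twist": [0, 0, 0]},
    {"offset": [-0.9, -0.1, -0.13], "twist": [0, 0, 0]},
    {"offset": [-0.91, -0.11, -0.14], "twist": [0, 0, 0]},
    {"offset": [0, 0, 0], "twist": [0, 0, 0]},
  ],
)

```text
t: 12.1
position: [525.3, -407.2, 298.6]
eef_rot: [-0.0, 0.653, 0.757, -0.002]
wrist_force: [-0.6, -0.4, -0.2]
width: 87.1
```

Run:
```python
from h import *
from plant import *
s=snap("scene","s9");crop(s,250,120,390,225,"s9a");t=snap("top","t9");crop(t,190,210,320,307,"t9a")
c=snap("wrist","w9");crop(c,180,60,380,210,"w9a")
s=sense();print(s["t"],s["position"],s["eef_rot"],s["wrist_force"],s["width"],s["q"])
```

```text
12.25 [ 527.86069895 -399.29188082  299.25641646] [-8.16412491e-04  6.49334199e-01  7.60502613e-01  4.54989313e-04] [-0.17478551  0.71648393 -0.11897029] 87.1905105715684 [ 0.95177012  0.36257812 -0.47194638  1.2789967   0.16082194  1.53861662
  0.6584299 ]
```

View pics/w9a.png

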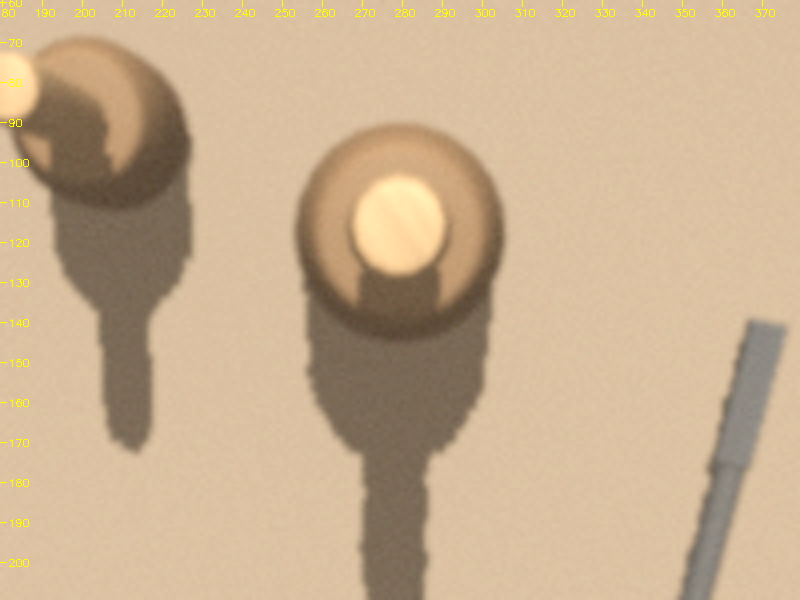

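View pics/s9a.png

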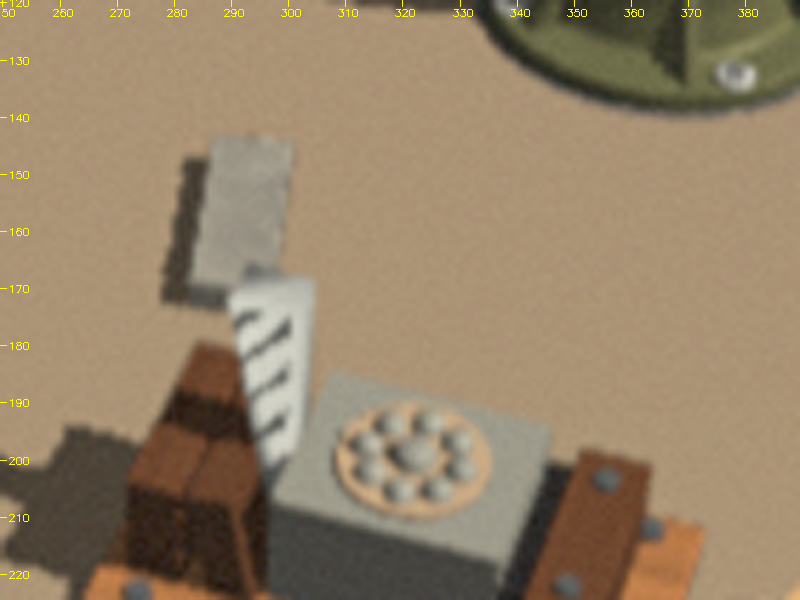

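View pics/t9a.png

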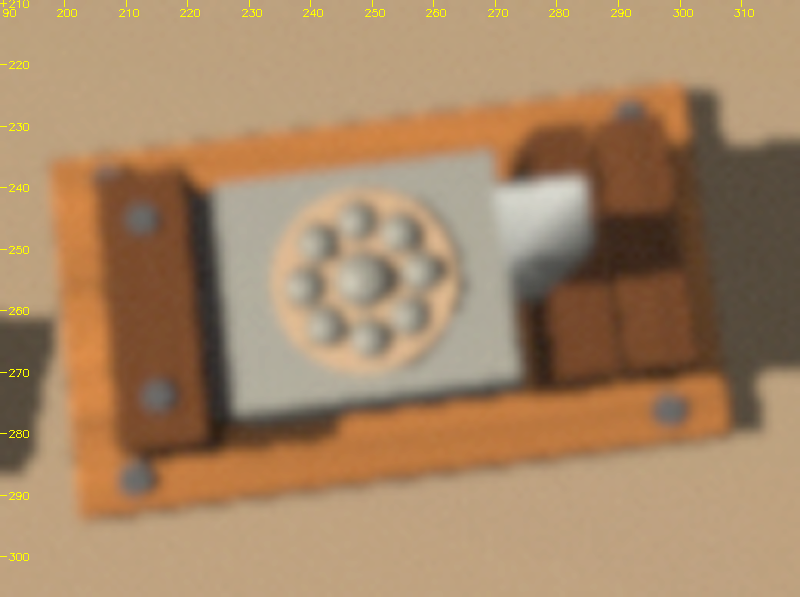

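Run:
```python
from h import *
np.set_printoptions(precision=1,suppress=True)
c=load("w9");m=onz(c,279,115.7,168);print(m,onz(c,279.5,117,60)); C=-c["R"].T@c["t"];print(C)
a=onz(c,267.2,115.7,168);b=onz(c,290.8,115.7,168);print("dia",np.linalg.norm(a-b))
print(onz(c,279.5,104,168)-onz(c,279.5,128,168))
t=load("t9");s=load("s9")
print("wedge top flat edge corners", tri((t,269.5,240),(s,304,170)))
p,R=plan([527.9,-400.1,300.1],rz(.157),[m[0],m[1],230],rz(.157),3)
p,R=plan(p,R,[m[0],m[1],119],rz(.157),4);print(p)
```

```text
[ 514.7 -325.5  168. ] [ 514.8 -324.7   60. ]
[ 516.8 -331.6  460.4]
dia 21.704939669583915
[-3.3 20.9  0. ]
wedge top flat edge corners (array([516.8,  21.2, 196.1]), [np.float64(2.1264881140265057), np.float64(2.1264881140265133)])
0 o [0.63, -0.01, 0.58] t [0.0, 0.0, 0.0]
1 o [0.63, -0.01, 0.59] t [0.0, 0.0, 0.0]
2 o [0.63, -0.01, 0.58] t [0.0, 0.0, 0.0]
0 o [0.0, -0.0, 0.69] t [0.0, 0.0, 0.0]
1 o [0.0, -0.0, 0.7] t [0.0, 0.0, 0.0]
2 o [0.0, -0.0, 0.69] t [0.0, 0.0, 0.0]
3 o [0.0, -0.0, 0.7] t [0.0, 0.0, 0.0]
[ 514.9 -325.6  118.9]
```

Request:
apply_moves(
  rows=[
    {"offset": [0.63, -0.01, 0.58], "twist": [0, 0, 0]},
    {"offset": [0.63, -0.01, 0.59], "twist": [0, 0, 0]},
    {"offset": [0.63, -0.01, 0.28], "twist": [0, 0, 0]},
    {"offset": [0, 0, 0.7], "twist": [0, 0, 0]},
    {"offset": [0, 0, 0.95], "twist": [0, 0, 0]},
    {"offset": [0, 0, 0.85], "twist": [0, 0, 0]},
    {"offset": [0, 0, 0.45], "twist": [0, 0, 0]},
    {"offset": [0, 0, 0.13], "twist": [0, 0, 0]},
  ],
)

```text
t: 13.05
position: [513.4, -322.9, 116.4]
eef_rot: [-0.002, 0.649, 0.761, -0.0]
wrist_force: [-0.3, 0.4, -0.7]
width: 87.0
```

Request:
apply_moves(
  rows=[
    {"offset": [0, 0, 0], "twist": [0, 0, 0]},
    {"offset": [0, 0, 0], "twist": [0, 0, 0]},
    {"offset": [0, 0, 0], "twist": [0, 0, 0]},
    {"offset": [0, 0, 0], "twist": [0, 0, 0]},
    {"offset": [0, 0, 0], "twist": [0, 0, 0]},
    {"offset": [0, 0, 0], "twist": [0, 0, 0]},
    {"offset": [0, 0, 0], "twist": [0, 0, 0]},
    {"offset": [0, 0, 0], "twist": [0, 0, 0]},
  ],
  hand=1,
  newtons=55,
)

```text
t: 13.85
position: [514.7, -325.7, 118.9]
eef_rot: [0.0, 0.65, 0.76, -0.0]
wrist_force: [0.3, -0.5, -0.3]
width: 31.1
```

Request:
apply_moves(
  rows=[
    {"offset": [0, 0, 0], "twist": [0, 0, 0]},
    {"offset": [0, 0, 0], "twist": [0, 0, 0]},
    {"offset": [0, 0, 0], "twist": [0, 0, 0]},
    {"offset": [0, 0, -0.1], "twist": [0, 0, 0]},
    {"offset": [0, 0, -0.4], "twist": [0, 0, 0]},
    {"offset": [0, 0, -0.8], "twist": [0, 0, 0]},
    {"offset": [0, 0, -0.4], "twist": [0, 0, 0]},
    {"offset": [0, 0, 0], "twist": [0, 0, 0]},
  ],
)

```text
t: 14.65
position: [516.7, -326.6, 190.7]
eef_rot: [0.003, 0.65, 0.76, 0.0]
wrist_force: [1.1, 0.3, -4.6]
width: 25.1
```

Run:
```python
from h import *
from plant import *
s=snap("scene","s10");crop(s,130,70,270,175,"s10a")
c=snap("wrist","w10")
s=sense();print(s["t"],s["position"],s["eef_rot"],s["wrist_force"],s["ft_torque"],s["width"])
```

```text
14.75 [ 514.49694089 -325.63481571  186.7659729 ] [-1.84184560e-05  6.49543381e-01  7.60324512e-01 -1.78435379e-04] [-0.9940665   0.51595995 -4.5410955 ] [-0.01029961 -0.04871853 -0.01256601] 24.71074518984461
```

View pics/s10a.png

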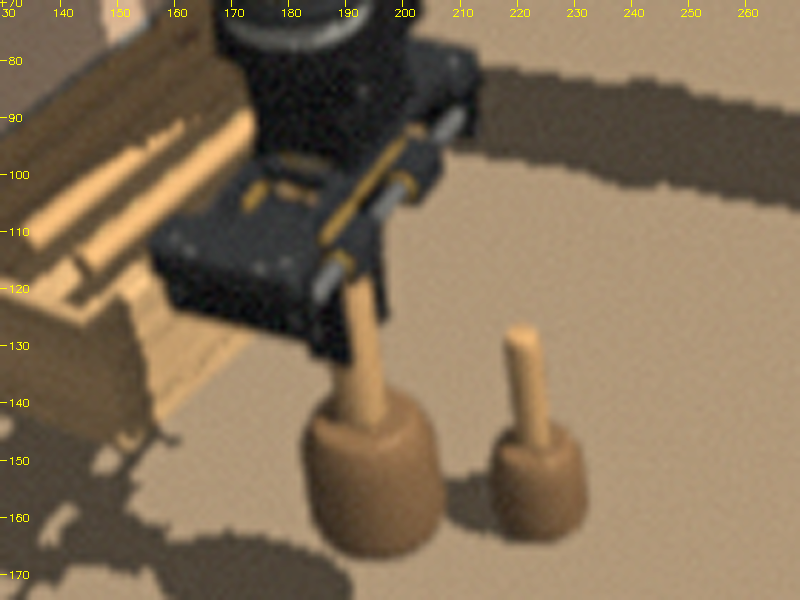

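View pics/w10.png

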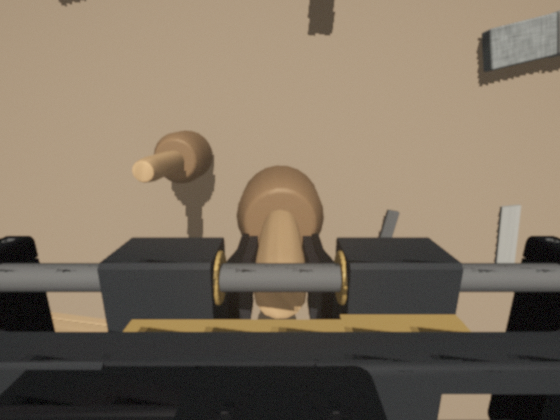

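Run:
```python
from h import *
p,R=plan([514.9,-325.6,186.9],rz(.157),[512,-165,325],rz(.157),6)
p,R=plan(p,R,[510.2,-.2,325],rz(.157),6);print(p)
```

```text
0 o [0.66, 0.09, -0.58] t [0.0, 0.0, 0.0]
1 o [0.66, 0.09, -0.57] t [0.0, 0.0, 0.0]
2 o [0.66, 0.09, -0.58] t [0.0, 0.0, 0.0]
3 o [0.67, 0.1, -0.57] t [0.0, 0.0, 0.0]
4 o [0.66, 0.09, -0.58] t [0.0, 0.0, 0.0]
5 o [0.67, 0.1, -0.57] t [0.0, 0.0, 0.0]
0 o [0.68, 0.1, -0.0] t [0.0, 0.0, 0.0]
1 o [0.68, 0.1, -0.0] t [0.0, 0.0, 0.0]
2 o [0.68, 0.1, -0.0] t [0.0, 0.0, 0.0]
3 o [0.68, 0.1, -0.0] t [0.0, 0.0, 0.0]
4 o [0.68, 0.1, -0.0] t [0.0, 0.0, 0.0]
5 o [0.67, 0.1, -0.0] t [0.0, 0.0, 0.0]
[ 5.10382745e+02 -3.05434398e-01  3.24900000e+02]
```

Request:
apply_moves(
  rows=[
    {"offset": [0.66, 0.09, -0.58], "twist": [0, 0, 0]},
    {"offset": [0.66, 0.09, -0.57], "twist": [0, 0, 0]},
    {"offset": [0.66, 0.09, -0.58], "twist": [0, 0, 0]},
    {"offset": [0.67, 0.1, -0.57], "twist": [0, 0, 0]},
    {"offset": [0.66, 0.09, -0.58], "twist": [0, 0, 0]},
    {"offset": [0.67, 0.1, -0.57], "twist": [0, 0, 0]},
    {"offset": [0.68, 0.1, 0], "twist": [0, 0, 0]},
    {"offset": [0.68, 0.1, 0], "twist": [0, 0, 0]},
  ],
)

```text
t: 15.55
position: [510.9, -108.8, 324.1]
eef_rot: [-0.0, 0.65, 0.76, -0.0]
wrist_force: [0.6, 1.4, -5.0]
width: 25.2
```

Request:
apply_moves(
  rows=[
    {"offset": [0.68, 0.1, 0], "twist": [0, 0, 0]},
    {"offset": [0.68, 0.1, 0], "twist": [0, 0, 0]},
    {"offset": [0.68, 0.1, 0], "twist": [0, 0, 0]},
    {"offset": [0.45, 0.07, 0], "twist": [0, 0, 0]},
    {"offset": [0.22, 0.03, 0], "twist": [0, 0, 0]},
    {"offset": [0, 0, 0.1], "twist": [0, 0, 0]},
    {"offset": [0, 0, 0.15], "twist": [0, 0, 0]},
    {"offset": [0, 0, 0.15], "twist": [0, 0, 0]},
  ],
)

```text
t: 16.35
position: [510.0, -2.2, 307.8]
eef_rot: [-0.0, 0.651, 0.759, -0.001]
wrist_force: [0.0, -0.3, -3.8]
width: 25.2
```

Run:
```python
from h import *
from plant import *
s=snap("scene","s11");crop(s,250,90,390,195,"s11a");t=snap("top","t11");crop(t,200,180,320,270,"t11a")
s=sense();print(s["t"],s["position"],s["eef_rot"],s["wrist_force"],s["ft_torque"],s["width"])
```

```text
16.45 [509.54215866  -1.82384448 307.32053604] [-0.00105409  0.65036546  0.75962028 -0.00083221] [ 0.25810985 -0.95312303 -4.6189069 ] [ 0.00554734 -0.01024029 -0.04275244] 25.081533259202068
```

View pics/s11a.png

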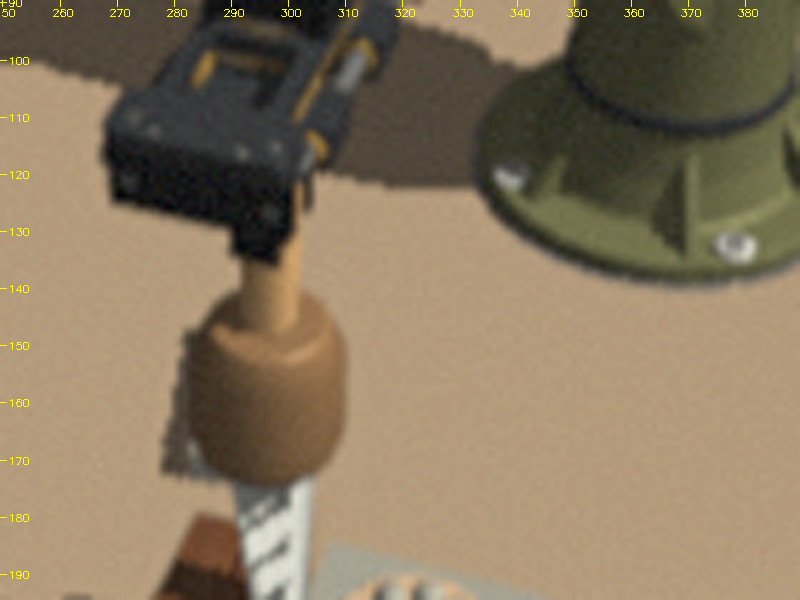

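Request:
apply_moves(
  rows=[
    {"offset": [0, 0, 0.03], "twist": [0, 0, 0]},
    {"offset": [0, 0, 0.03], "twist": [0, 0, 0]},
    {"offset": [0, 0, 0.03], "twist": [0, 0, 0]},
    {"offset": [0, 0, 0.03], "twist": [0, 0, 0]},
    {"offset": [0, 0, 0.03], "twist": [0, 0, 0]},
    {"offset": [0, 0, 0.02], "twist": [0, 0, 0]},
    {"offset": [0, 0, 0.02], "twist": [0, 0, 0]},
    {"offset": [0, 0, 0.01], "twist": [0, 0, 0]},
  ],
)

```text
t: 17.25
position: [510.2, -0.4, 300.9]
eef_rot: [0.0, 0.65, 0.76, -0.0]
wrist_force: [-0.1, 0.5, -4.1]
width: 24.8
```

Request:
apply_moves(
  rows=[
    {"offset": [0, 0, 0.03], "twist": [0, 0, 0]},
    {"offset": [0, 0, 0.03], "twist": [0, 0, 0]},
    {"offset": [0, 0, 0.03], "twist": [0, 0, 0]},
    {"offset": [0, 0, 0], "twist": [0, 0, 0]},
    {"offset": [0, 0, 0], "twist": [0, 0, 0]},
    {"offset": [0, 0, 0], "twist": [0, 0, 0]},
    {"offset": [0, 0, 0], "twist": [0, 0, 0]},
    {"offset": [0, 0, 0], "twist": [0, 0, 0]},
  ],
)

```text
t: 18.05
position: [510.3, -0.4, 297.3]
eef_rot: [0.0, 0.65, 0.76, -0.0]
wrist_force: [-0.6, -0.2, -4.2]
width: 25.0
```

Request:
apply_moves(
  rows=[
    {"offset": [0, 0, 0.03], "twist": [0, 0, 0]},
    {"offset": [0, 0, 0.03], "twist": [0, 0, 0]},
    {"offset": [0, 0, 0.02], "twist": [0, 0, 0]},
    {"offset": [0, 0, 0], "twist": [0, 0, 0]},
    {"offset": [0, 0, 0], "twist": [0, 0, 0]},
    {"offset": [0, 0, 0], "twist": [0, 0, 0]},
    {"offset": [0, 0, 0], "twist": [0, 0, 0]},
    {"offset": [0, 0, 0], "twist": [0, 0, 0]},
  ],
)

```text
t: 18.85
position: [510.3, -0.4, 294.1]
eef_rot: [0.0, 0.65, 0.76, -0.0]
wrist_force: [0.4, 0.5, -2.8]
width: 25.2
```

Request:
apply_moves(
  rows=[
    {"offset": [0, 0, 0.02], "twist": [0, 0, 0]},
    {"offset": [0, 0, 0.02], "twist": [0, 0, 0]},
    {"offset": [0, 0, 0.02], "twist": [0, 0, 0]},
    {"offset": [0, 0, 0], "twist": [0, 0, 0]},
    {"offset": [0, 0, 0], "twist": [0, 0, 0]},
    {"offset": [0, 0, 0], "twist": [0, 0, 0]},
    {"offset": [0, 0, 0], "twist": [0, 0, 0]},
    {"offset": [0, 0, 0], "twist": [0, 0, 0]},
  ],
)

```text
t: 19.65
position: [510.2, -0.5, 291.6]
eef_rot: [-0.0, 0.65, 0.76, -0.0]
wrist_force: [-0.8, -1.0, -2.8]
width: 25.0
```

Request:
apply_moves(
  rows=[
    {"offset": [0, 0, 0.03], "twist": [0, 0, 0]},
    {"offset": [0, 0, 0.03], "twist": [0, 0, 0]},
    {"offset": [0, 0, 0.02], "twist": [0, 0, 0]},
    {"offset": [0, 0, 0.02], "twist": [0, 0, 0]},
    {"offset": [0, 0, 0], "twist": [0, 0, 0]},
    {"offset": [0, 0, 0], "twist": [0, 0, 0]},
    {"offset": [0, 0, 0], "twist": [0, 0, 0]},
    {"offset": [0, 0, 0], "twist": [0, 0, 0]},
  ],
)

```text
t: 20.45
position: [510.7, -0.1, 288.6]
eef_rot: [0.001, 0.649, 0.76, 0.0]
wrist_force: [-0.5, 0.8, 5.6]
width: 25.3
```

Request:
apply_moves(
  rows=[
    {"offset": [0, 0, 0.02], "twist": [0, 0, 0]},
    {"offset": [0, 0, 0.02], "twist": [0, 0, 0]},
    {"offset": [0, 0, 0], "twist": [0, 0, 0]},
    {"offset": [0, 0, 0], "twist": [0, 0, 0]},
    {"offset": [0, 0, 0], "twist": [0, 0, 0]},
    {"offset": [0, 0, 0], "twist": [0, 0, 0]},
    {"offset": [0, 0, 0], "twist": [0, 0, 0]},
    {"offset": [0, 0, 0], "twist": [0, 0, 0]},
  ],
)

```text
t: 21.25
position: [510.9, 0.1, 287.4]
eef_rot: [0.001, 0.649, 0.76, 0.001]
wrist_force: [-0.6, 1.4, 7.6]
width: 24.9
```

Request:
apply_moves(
  rows=[
    {"offset": [0, 0, 0.02], "twist": [0, 0, 0]},
    {"offset": [0, 0, 0.02], "twist": [0, 0, 0]},
    {"offset": [0, 0, 0], "twist": [0, 0, 0]},
    {"offset": [0, 0, 0], "twist": [0, 0, 0]},
    {"offset": [0, 0, 0], "twist": [0, 0, 0]},
    {"offset": [0, 0, 0], "twist": [0, 0, 0]},
    {"offset": [0, 0, 0], "twist": [0, 0, 0]},
    {"offset": [0, 0, 0], "twist": [0, 0, 0]},
  ],
)

```text
t: 22.05
position: [511.1, 0.2, 286.4]
eef_rot: [0.001, 0.649, 0.76, 0.001]
wrist_force: [-1.9, 2.1, 8.5]
width: 25.0
```

Request:
apply_moves(
  rows=[
    {"offset": [0, 0, 0.03], "twist": [0, 0, 0]},
    {"offset": [0, 0, 0.02], "twist": [0, 0, 0]},
    {"offset": [0, 0, 0], "twist": [0, 0, 0]},
    {"offset": [0, 0, 0], "twist": [0, 0, 0]},
    {"offset": [0, 0, 0], "twist": [0, 0, 0]},
    {"offset": [0, 0, 0], "twist": [0, 0, 0]},
    {"offset": [0, 0, 0], "twist": [0, 0, 0]},
    {"offset": [0, 0, 0], "twist": [0, 0, 0]},
  ],
)

```text
t: 22.85
position: [511.4, 0.4, 285.1]
eef_rot: [0.001, 0.649, 0.76, 0.001]
wrist_force: [-1.7, 0.8, 11.8]
width: 25.0
```

Request:
apply_moves(
  rows=[
    {"offset": [0, 0, 0.02], "twist": [0, 0, 0]},
    {"offset": [0, 0, 0.01], "twist": [0, 0, 0]},
    {"offset": [0, 0, 0], "twist": [0, 0, 0]},
    {"offset": [0, 0, 0], "twist": [0, 0, 0]},
    {"offset": [0, 0, 0], "twist": [0, 0, 0]},
    {"offset": [0, 0, 0], "twist": [0, 0, 0]},
    {"offset": [0, 0, 0], "twist": [0, 0, 0]},
    {"offset": [0, 0, 0], "twist": [0, 0, 0]},
  ],
)

```text
t: 23.65
position: [511.6, 0.5, 284.5]
eef_rot: [0.002, 0.649, 0.76, 0.001]
wrist_force: [-2.9, 1.0, 15.5]
width: 24.7
```

Run:
```python
from h import *
from plant import *
s=snap("scene","s12");crop(s,250,90,390,195,"s12a")
s=sense();print(s["t"],s["position"],s["eef_rot"],s["wrist_force"],s["ft_torque"],s["width"])
s=sense();print(s["wrist_force"])
```

```text
23.7 [5.11555801e+02 4.61747552e-01 2.84508496e+02] [0.00173344 0.64934755 0.76048853 0.00139683] [-1.93490869  0.93735432 15.37886825] [ 0.58390449  0.7703373  -0.04954735] 25.156595545142686
[-1.93490869  0.93735432 15.37886825]
```

View pics/s12a.png

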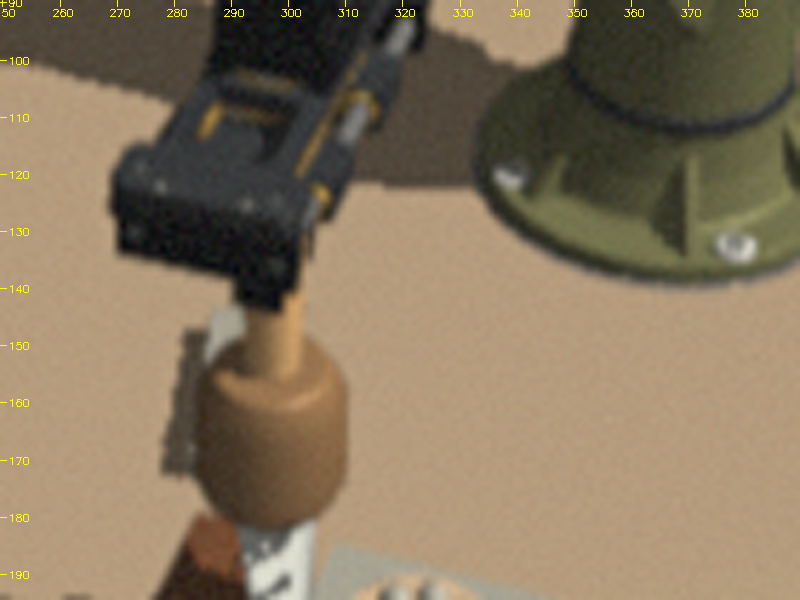

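Request:
apply_moves(
  rows=[
    {"offset": [0, 0, -0.08], "twist": [0, 0, 0]},
    {"offset": [0, 0, -0.06], "twist": [0, 0, 0]},
    {"offset": [0, 0, 0], "twist": [0, 0, 0]},
    {"offset": [0, 0, 0.05], "twist": [0, 0, 0]},
    {"offset": [0, 0, 0.05], "twist": [0, 0, 0]},
    {"offset": [0, 0, 0.04], "twist": [0, 0, 0]},
    {"offset": [0, 0, 0], "twist": [0, 0, 0]},
    {"offset": [0, 0, 0], "twist": [0, 0, 0]},
  ],
)

```text
t: 24.5
position: [511.0, -0.4, 283.9]
eef_rot: [0.001, 0.65, 0.76, 0.0]
wrist_force: [-2.6, -0.3, 11.2]
width: 25.5
```

Request:
apply_moves(
  rows=[
    {"offset": [0, 0, -0.08], "twist": [0, 0, 0]},
    {"offset": [0, 0, -0.06], "twist": [0, 0, 0]},
    {"offset": [0, 0, 0], "twist": [0, 0, 0]},
    {"offset": [0, 0, 0.05], "twist": [0, 0, 0]},
    {"offset": [0, 0, 0.05], "twist": [0, 0, 0]},
    {"offset": [0, 0, 0.04], "twist": [0, 0, 0]},
    {"offset": [0, 0, 0], "twist": [0, 0, 0]},
    {"offset": [0, 0, 0], "twist": [0, 0, 0]},
  ],
)

```text
t: 25.3
position: [510.6, -0.3, 283.7]
eef_rot: [0.001, 0.65, 0.76, 0.0]
wrist_force: [-2.8, -0.7, 9.9]
width: 25.0
```

Request:
apply_moves(
  rows=[
    {"offset": [0, 0, -0.08], "twist": [0, 0, 0]},
    {"offset": [0, 0, -0.06], "twist": [0, 0, 0]},
    {"offset": [0, 0, 0], "twist": [0, 0, 0]},
    {"offset": [0, 0, 0.06], "twist": [0, 0, 0]},
    {"offset": [0, 0, 0.06], "twist": [0, 0, 0]},
    {"offset": [0, 0, 0.04], "twist": [0, 0, 0]},
    {"offset": [0, 0, 0], "twist": [0, 0, 0]},
    {"offset": [0, 0, 0], "twist": [0, 0, 0]},
  ],
)

```text
t: 26.1
position: [510.9, -0.3, 283.4]
eef_rot: [0.001, 0.65, 0.76, 0.0]
wrist_force: [-2.5, -0.7, 11.3]
width: 25.1
```

Request:
apply_moves(
  rows=[
    {"offset": [0, 0, -0.08], "twist": [0, 0, 0]},
    {"offset": [0, 0, -0.06], "twist": [0, 0, 0]},
    {"offset": [0, 0, 0], "twist": [0, 0, 0]},
    {"offset": [0, 0, 0.05], "twist": [0, 0, 0]},
    {"offset": [0, 0, 0.05], "twist": [0, 0, 0]},
    {"offset": [0, 0, 0.04], "twist": [0, 0, 0]},
    {"offset": [0, 0, 0], "twist": [0, 0, 0]},
    {"offset": [0, 0, 0], "twist": [0, 0, 0]},
  ],
)

```text
t: 26.9
position: [510.7, -0.3, 283.2]
eef_rot: [0.001, 0.65, 0.76, 0.0]
wrist_force: [-3.7, -1.0, 11.6]
width: 25.3
```

Request:
apply_moves(
  rows=[
    {"offset": [0, 0, -0.08], "twist": [0, 0, 0]},
    {"offset": [0, 0, -0.08], "twist": [0, 0, 0]},
    {"offset": [0, 0, 0], "twist": [0, 0, 0]},
    {"offset": [0, 0, 0.08], "twist": [0, 0, 0]},
    {"offset": [0, 0, 0.06], "twist": [0, 0, 0]},
    {"offset": [0, 0, 0.04], "twist": [0, 0, 0]},
    {"offset": [0, 0, 0], "twist": [0, 0, 0]},
    {"offset": [0, 0, 0], "twist": [0, 0, 0]},
  ],
)

```text
t: 27.7
position: [510.9, -0.3, 282.7]
eef_rot: [0.001, 0.65, 0.76, 0.0]
wrist_force: [-3.1, -0.8, 13.6]
width: 25.1
```

Request:
apply_moves(
  rows=[
    {"offset": [0, 0, -0.08], "twist": [0, 0, 0]},
    {"offset": [0, 0, -0.08], "twist": [0, 0, 0]},
    {"offset": [0, 0, 0], "twist": [0, 0, 0]},
    {"offset": [0, 0, 0.08], "twist": [0, 0, 0]},
    {"offset": [0, 0, 0.06], "twist": [0, 0, 0]},
    {"offset": [0, 0, 0.02], "twist": [0, 0, 0]},
    {"offset": [0, 0, 0], "twist": [0, 0, 0]},
    {"offset": [0, 0, 0], "twist": [0, 0, 0]},
  ],
)

```text
t: 28.5
position: [510.6, -0.4, 282.5]
eef_rot: [0.001, 0.65, 0.76, 0.0]
wrist_force: [-3.6, -0.9, 13.4]
width: 25.5
```

Request:
apply_moves(
  rows=[
    {"offset": [0, 0, -0.08], "twist": [0, 0, 0]},
    {"offset": [0, 0, -0.08], "twist": [0, 0, 0]},
    {"offset": [0, 0, 0], "twist": [0, 0, 0]},
    {"offset": [0, 0, 0.08], "twist": [0, 0, 0]},
    {"offset": [0, 0, 0.06], "twist": [0, 0, 0]},
    {"offset": [0, 0, 0.02], "twist": [0, 0, 0]},
    {"offset": [0, 0, 0], "twist": [0, 0, 0]},
    {"offset": [0, 0, 0], "twist": [0, 0, 0]},
  ],
)

```text
t: 29.3
position: [510.5, -0.4, 282.3]
eef_rot: [0.001, 0.65, 0.76, 0.0]
wrist_force: [-3.9, -0.2, 11.5]
width: 25.2
```

Request:
apply_moves(
  rows=[
    {"offset": [0, 0, -0.08], "twist": [0, 0, 0]},
    {"offset": [0, 0, -0.1], "twist": [0, 0, 0]},
    {"offset": [0, 0, 0], "twist": [0, 0, 0]},
    {"offset": [0, 0, 0.1], "twist": [0, 0, 0]},
    {"offset": [0, 0, 0.07], "twist": [0, 0, 0]},
    {"offset": [0, 0, 0.03], "twist": [0, 0, 0]},
    {"offset": [0, 0, 0], "twist": [0, 0, 0]},
    {"offset": [0, 0, 0], "twist": [0, 0, 0]},
  ],
)

```text
t: 30.1
position: [510.8, -0.3, 281.9]
eef_rot: [0.001, 0.65, 0.76, 0.0]
wrist_force: [-3.6, -0.1, 14.2]
width: 25.0
```

Request:
apply_moves(
  rows=[
    {"offset": [0, 0, -0.08], "twist": [0, 0, 0]},
    {"offset": [0, 0, -0.1], "twist": [0, 0, 0]},
    {"offset": [0, 0, 0], "twist": [0, 0, 0]},
    {"offset": [0, 0, 0.1], "twist": [0, 0, 0]},
    {"offset": [0, 0, 0.06], "twist": [0, 0, 0]},
    {"offset": [0, 0, 0.02], "twist": [0, 0, 0]},
    {"offset": [0, 0, 0], "twist": [0, 0, 0]},
    {"offset": [0, 0, 0], "twist": [0, 0, 0]},
  ],
)

```text
t: 30.9
position: [510.6, -0.4, 281.6]
eef_rot: [0.001, 0.65, 0.76, 0.0]
wrist_force: [-4.5, -0.1, 12.1]
width: 25.3
```

Request:
apply_moves(
  rows=[
    {"offset": [0, 0, -0.08], "twist": [0, 0, 0]},
    {"offset": [0, 0, -0.1], "twist": [0, 0, 0]},
    {"offset": [0, 0, 0], "twist": [0, 0, 0]},
    {"offset": [0, 0, 0.1], "twist": [0, 0, 0]},
    {"offset": [0, 0, 0.06], "twist": [0, 0, 0]},
    {"offset": [0, 0, 0.02], "twist": [0, 0, 0]},
    {"offset": [0, 0, 0], "twist": [0, 0, 0]},
    {"offset": [0, 0, 0], "twist": [0, 0, 0]},
  ],
)

```text
t: 31.7
position: [510.6, -0.4, 281.4]
eef_rot: [0.001, 0.65, 0.76, 0.0]
wrist_force: [-3.0, -0.1, 11.6]
width: 25.1
```

Run:
```python
from h import *
from plant import *
c=snap("wrist","w13");crop(c,210,150,350,330,"w13a",3.3);crop(load("w10"),210,150,350,330,"w10a",3.3)
a=cv2.imread("pics/w10a.png");b=cv2.imread("pics/w13a.png");cv2.imwrite("pics/cmp.png",cv2.resize(np.hstack([a,b]),None,fx=.86,fy=.86))
s=sense();print(s["t"],s["position"],s["wrist_force"])
```

```text
31.75 [ 5.10548870e+02 -3.56919303e-01  2.81385755e+02] [-1.94625711 -0.6489469  12.08066045]
```

View pics/cmp.png

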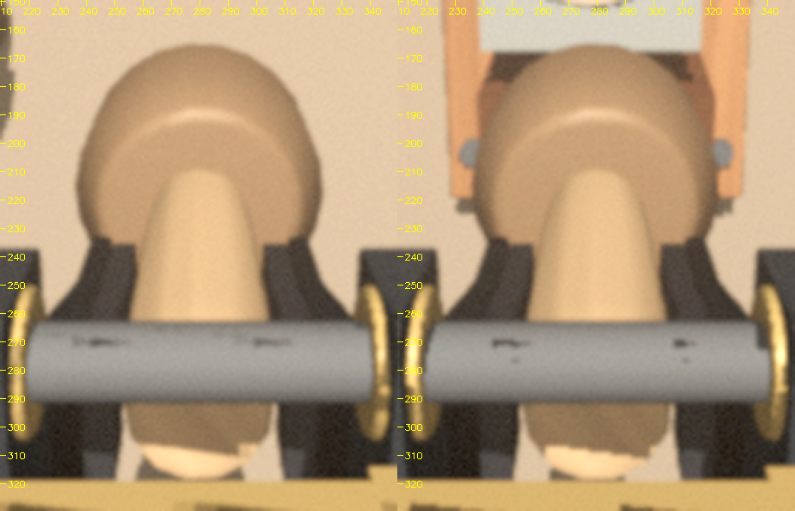

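Request:
apply_moves(
  rows=[
    {"offset": [0, 0, -0.18], "twist": [0, 0, 0]},
    {"offset": [0, 0, 0.12], "twist": [0, 0, 0]},
    {"offset": [0, 0, 0.08], "twist": [0, 0, 0]},
    {"offset": [0, 0, 0], "twist": [0, 0, 0]},
    {"offset": [0, 0, -0.18], "twist": [0, 0, 0]},
    {"offset": [0, 0, 0.12], "twist": [0, 0, 0]},
    {"offset": [0, 0, 0.07], "twist": [0, 0, 0]},
    {"offset": [0, 0, 0], "twist": [0, 0, 0]},
  ],
)

```text
t: 32.55
position: [511.0, -0.3, 279.8]
eef_rot: [0.001, 0.65, 0.76, 0.0]
wrist_force: [-2.7, 0.3, 13.8]
width: 25.0
```

Request:
apply_moves(
  rows=[
    {"offset": [0, 0, -0.18], "twist": [0, 0, 0]},
    {"offset": [0, 0, 0.12], "twist": [0, 0, 0]},
    {"offset": [0, 0, 0.07], "twist": [0, 0, 0]},
    {"offset": [0, 0, 0], "twist": [0, 0, 0]},
    {"offset": [0, 0, -0.18], "twist": [0, 0, 0]},
    {"offset": [0, 0, 0.12], "twist": [0, 0, 0]},
    {"offset": [0, 0, 0.06], "twist": [0, 0, 0]},
    {"offset": [0, 0, 0], "twist": [0, 0, 0]},
  ],
)

```text
t: 33.35
position: [510.7, -0.3, 278.9]
eef_rot: [0.001, 0.65, 0.76, 0.0]
wrist_force: [-2.1, -0.4, 11.6]
width: 25.0
```

Request:
apply_moves(
  rows=[
    {"offset": [0, 0, -0.18], "twist": [0, 0, 0]},
    {"offset": [0, 0, 0.12], "twist": [0, 0, 0]},
    {"offset": [0, 0, 0.07], "twist": [0, 0, 0]},
    {"offset": [0, 0, 0], "twist": [0, 0, 0]},
    {"offset": [0, 0, -0.18], "twist": [0, 0, 0]},
    {"offset": [0, 0, 0.12], "twist": [0, 0, 0]},
    {"offset": [0, 0, 0.07], "twist": [0, 0, 0]},
    {"offset": [0, 0, 0], "twist": [0, 0, 0]},
  ],
)

```text
t: 34.15
position: [510.8, -0.4, 278.2]
eef_rot: [0.001, 0.65, 0.76, 0.0]
wrist_force: [-1.8, -1.3, 10.8]
width: 25.2
```

Request:
apply_moves(
  rows=[
    {"offset": [0, 0, -0.18], "twist": [0, 0, 0]},
    {"offset": [0, 0, 0.12], "twist": [0, 0, 0]},
    {"offset": [0, 0, 0.07], "twist": [0, 0, 0]},
    {"offset": [0, 0, 0], "twist": [0, 0, 0]},
    {"offset": [0, 0, -0.18], "twist": [0, 0, 0]},
    {"offset": [0, 0, 0.12], "twist": [0, 0, 0]},
    {"offset": [0, 0, 0.06], "twist": [0, 0, 0]},
    {"offset": [0, 0, 0], "twist": [0, 0, 0]},
  ],
)

```text
t: 34.95
position: [510.7, -0.4, 277.6]
eef_rot: [0.001, 0.65, 0.76, 0.0]
wrist_force: [-2.2, -0.8, 9.8]
width: 25.4
```

Request:
apply_moves(
  rows=[
    {"offset": [0, 0, -0.18], "twist": [0, 0, 0]},
    {"offset": [0, 0, 0.12], "twist": [0, 0, 0]},
    {"offset": [0, 0, 0.09], "twist": [0, 0, 0]},
    {"offset": [0, 0, 0], "twist": [0, 0, 0]},
    {"offset": [0, 0, -0.18], "twist": [0, 0, 0]},
    {"offset": [0, 0, 0.12], "twist": [0, 0, 0]},
    {"offset": [0, 0, 0.07], "twist": [0, 0, 0]},
    {"offset": [0, 0, 0], "twist": [0, 0, 0]},
  ],
)

```text
t: 35.75
position: [511.0, -0.3, 276.7]
eef_rot: [0.001, 0.65, 0.76, 0.0]
wrist_force: [-2.6, -0.4, 14.7]
width: 24.9
```

Request:
apply_moves(
  rows=[
    {"offset": [0, 0, -0.18], "twist": [0, 0, 0]},
    {"offset": [0, 0, 0.12], "twist": [0, 0, 0]},
    {"offset": [0, 0, 0.08], "twist": [0, 0, 0]},
    {"offset": [0, 0, 0], "twist": [0, 0, 0]},
    {"offset": [0, 0, -0.18], "twist": [0, 0, 0]},
    {"offset": [0, 0, 0.12], "twist": [0, 0, 0]},
    {"offset": [0, 0, 0.06], "twist": [0, 0, 0]},
    {"offset": [0, 0, 0], "twist": [0, 0, 0]},
  ],
)

```text
t: 36.55
position: [510.9, -0.4, 275.8]
eef_rot: [0.001, 0.65, 0.76, 0.0]
wrist_force: [-2.0, -0.1, 14.7]
width: 25.3
```

Request:
apply_moves(
  rows=[
    {"offset": [0, 0, -0.18], "twist": [0, 0, 0]},
    {"offset": [0, 0, 0.12], "twist": [0, 0, 0]},
    {"offset": [0, 0, 0.07], "twist": [0, 0, 0]},
    {"offset": [0, 0, 0], "twist": [0, 0, 0]},
    {"offset": [0, 0, -0.18], "twist": [0, 0, 0]},
    {"offset": [0, 0, 0.12], "twist": [0, 0, 0]},
    {"offset": [0, 0, 0.06], "twist": [0, 0, 0]},
    {"offset": [0, 0, 0], "twist": [0, 0, 0]},
  ],
)

```text
t: 37.35
position: [510.8, -0.4, 275.2]
eef_rot: [0.001, 0.65, 0.76, 0.0]
wrist_force: [-3.0, -0.3, 13.6]
width: 24.9
```

Request:
apply_moves(
  rows=[
    {"offset": [0, 0, 0], "twist": [0, 0, 0]},
    {"offset": [0, 0, -0.1], "twist": [0, 0, 0]},
    {"offset": [0, 0, -0.08], "twist": [0, 0, 0]},
    {"offset": [0, 0, 0], "twist": [0, 0, 0]},
    {"offset": [0, 0, 0.08], "twist": [0, 0, 0]},
    {"offset": [0, 0, 0.07], "twist": [0, 0, 0]},
    {"offset": [0, 0, 0.04], "twist": [0, 0, 0]},
    {"offset": [0, 0, 0], "twist": [0, 0, 0]},
  ],
)

```text
t: 38.15
position: [510.4, -0.3, 275.2]
eef_rot: [0.001, 0.65, 0.76, -0.0]
wrist_force: [-4.0, -0.5, 10.9]
width: 25.2
```

Request:
apply_moves(
  rows=[
    {"offset": [0, 0, 0], "twist": [0, 0, 0]},
    {"offset": [0, 0, -0.1], "twist": [0, 0, 0]},
    {"offset": [0, 0, -0.08], "twist": [0, 0, 0]},
    {"offset": [0, 0, 0], "twist": [0, 0, 0]},
    {"offset": [0, 0, 0.08], "twist": [0, 0, 0]},
    {"offset": [0, 0, 0.07], "twist": [0, 0, 0]},
    {"offset": [0, 0, 0.03], "twist": [0, 0, 0]},
    {"offset": [0, 0, 0], "twist": [0, 0, 0]},
  ],
)

```text
t: 38.95
position: [510.5, -0.4, 275.2]
eef_rot: [0.001, 0.65, 0.76, 0.0]
wrist_force: [-3.4, -0.1, 9.8]
width: 25.4
```

Request:
apply_moves(
  rows=[
    {"offset": [0, 0, 0], "twist": [0, 0, 0]},
    {"offset": [0, 0, -0.1], "twist": [0, 0, 0]},
    {"offset": [0, 0, -0.08], "twist": [0, 0, 0]},
    {"offset": [0, 0, 0], "twist": [0, 0, 0]},
    {"offset": [0, 0, 0.08], "twist": [0, 0, 0]},
    {"offset": [0, 0, 0.07], "twist": [0, 0, 0]},
    {"offset": [0, 0, 0.03], "twist": [0, 0, 0]},
    {"offset": [0, 0, 0], "twist": [0, 0, 0]},
  ],
)

```text
t: 39.75
position: [510.5, -0.4, 275.1]
eef_rot: [0.001, 0.65, 0.76, 0.0]
wrist_force: [-2.9, -1.2, 10.3]
width: 25.2
```

Request:
apply_moves(
  rows=[
    {"offset": [0, 0, 0], "twist": [0, 0, 0]},
    {"offset": [0, 0, -0.1], "twist": [0, 0, 0]},
    {"offset": [0, 0, -0.08], "twist": [0, 0, 0]},
    {"offset": [0, 0, 0.08], "twist": [0, 0, 0]},
    {"offset": [0, 0, 0.08], "twist": [0, 0, 0]},
    {"offset": [0, 0, 0.05], "twist": [0, 0, 0]},
    {"offset": [0, 0, 0], "twist": [0, 0, 0]},
    {"offset": [0, 0, 0], "twist": [0, 0, 0]},
  ],
)

```text
t: 40.55
position: [510.9, -0.3, 275.0]
eef_rot: [0.001, 0.65, 0.76, 0.0]
wrist_force: [-4.4, 0.3, 15.7]
width: 25.5
```

Request:
apply_moves(
  rows=[
    {"offset": [0, 0, 0], "twist": [0, 0, 0]},
    {"offset": [0, 0, -0.1], "twist": [0, 0, 0]},
    {"offset": [0, 0, -0.08], "twist": [0, 0, 0]},
    {"offset": [0, 0, 0.08], "twist": [0, 0, 0]},
    {"offset": [0, 0, 0.07], "twist": [0, 0, 0]},
    {"offset": [0, 0, 0.03], "twist": [0, 0, 0]},
    {"offset": [0, 0, 0], "twist": [0, 0, 0]},
    {"offset": [0, 0, 0], "twist": [0, 0, 0]},
  ],
)

```text
t: 41.35
position: [510.8, -0.4, 275.0]
eef_rot: [0.001, 0.65, 0.76, 0.0]
wrist_force: [-4.3, -0.2, 16.8]
width: 24.8
```

Run:
```python
from h import *
p,R=plan([510.4,-.3,315.7],rz(.157),[514.7,-325.6,200],rz(.157),10);print(p)
```

```text
0 o [-0.8, -0.12, 0.29] t [0.0, 0.0, 0.0]
1 o [-0.81, -0.12, 0.29] t [0.0, 0.0, 0.0]
2 o [-0.8, -0.12, 0.29] t [0.0, 0.0, 0.0]
3 o [-0.81, -0.12, 0.29] t [0.0, 0.0, 0.0]
4 o [-0.8, -0.11, 0.29] t [0.0, 0.0, 0.0]
5 o [-0.81, -0.12, 0.29] t [0.0, 0.0, 0.0]
6 o [-0.8, -0.11, 0.29] t [0.0, 0.0, 0.0]
7 o [-0.81, -0.12, 0.29] t [0.0, 0.0, 0.0]
8 o [-0.8, -0.11, 0.29] t [0.0, 0.0, 0.0]
9 o [-0.81, -0.12, 0.28] t [0.0, 0.0, 0.0]
[ 514.52217436 -325.65710793  200.1       ]
```

Request:
apply_moves(
  rows=[
    {"offset": [0, 0, -0.1], "twist": [0, 0, 0]},
    {"offset": [0, 0, -0.2], "twist": [0, 0, 0]},
    {"offset": [0, 0, -0.4], "twist": [0, 0, 0]},
    {"offset": [0, 0, -0.4], "twist": [0, 0, 0]},
    {"offset": [-0.3, -0.04, 0], "twist": [0, 0, 0]},
    {"offset": [-0.7, -0.1, 0], "twist": [0, 0, 0]},
    {"offset": [-0.8, -0.12, 0], "twist": [0, 0, 0]},
    {"offset": [-0.8, -0.12, 0], "twist": [0, 0, 0]},
  ],
)

```text
t: 42.15
position: [510.8, -107.7, 314.2]
eef_rot: [-0.001, 0.65, 0.76, -0.001]
wrist_force: [0.8, -0.3, -5.4]
width: 25.1
```

Run:
```python
from h import *
from plant import *
c=snap("wrist","w14");s=snap("scene","s14");crop(s,250,130,390,235,"s14a")
crop(c,200,0,360,180,"w14a")
print(sense()["position"],sense()["t"])
plan([511.7,-105.4,315.7],rz(.157),[514.7,-325.6,150],rz(.157),7)
```

```text
[ 509.98232699 -113.66369147  313.46606392] 42.25
0 o [-0.78, -0.11, 0.59] t [0.0, 0.0, 0.0]
1 o [-0.78, -0.11, 0.59] t [0.0, 0.0, 0.0]
2 o [-0.78, -0.11, 0.59] t [0.0, 0.0, 0.0]
3 o [-0.78, -0.11, 0.59] t [0.0, 0.0, 0.0]
4 o [-0.78, -0.12, 0.59] t [0.0, 0.0, 0.0]
5 o [-0.77, -0.11, 0.6] t [0.0, 0.0, 0.0]
6 o [-0.78, -0.12, 0.59] t [0.0, 0.0, 0.0]
```

View pics/w14a.png

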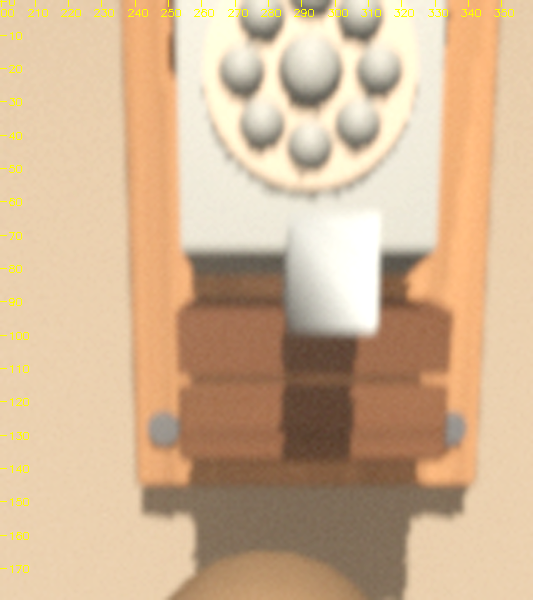

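View pics/s14a.png

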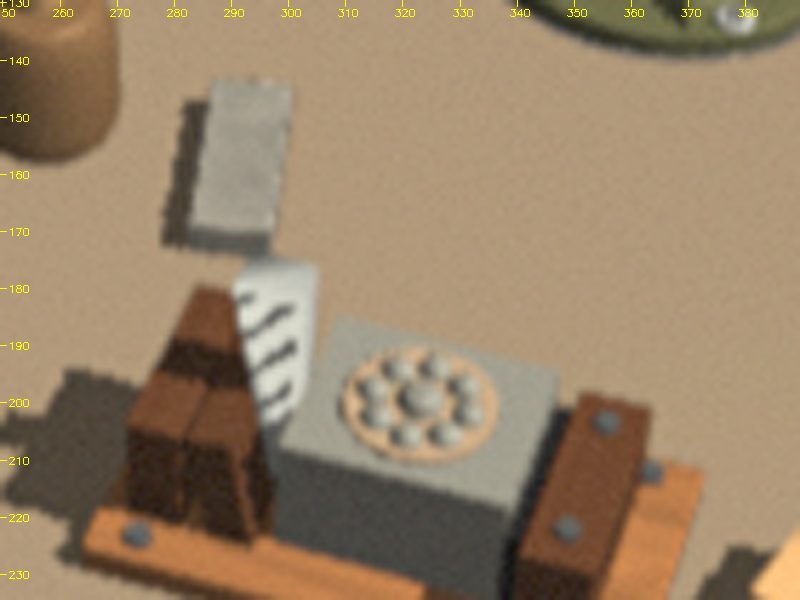

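Request:
apply_moves(
  rows=[
    {"offset": [-0.78, -0.11, 0.59], "twist": [0, 0, 0]},
    {"offset": [-0.78, -0.11, 0.59], "twist": [0, 0, 0]},
    {"offset": [-0.78, -0.11, 0.59], "twist": [0, 0, 0]},
    {"offset": [-0.78, -0.11, 0.59], "twist": [0, 0, 0]},
    {"offset": [-0.78, -0.12, 0.59], "twist": [0, 0, 0]},
    {"offset": [-0.77, -0.11, 0.6], "twist": [0, 0, 0]},
    {"offset": [-0.5, -0.08, 0.3], "twist": [0, 0, 0]},
    {"offset": [-0.28, -0.04, 0.1], "twist": [0, 0, 0]},
  ],
)

```text
t: 43.05
position: [512.1, -327.7, 154.8]
eef_rot: [-0.002, 0.651, 0.759, -0.001]
wrist_force: [-0.3, 0.8, -3.5]
width: 25.3
```

Request:
apply_moves(
  rows=[
    {"offset": [0, 0, 0], "twist": [0, 0, 0]},
    {"offset": [0, 0, 0], "twist": [0, 0, 0]},
    {"offset": [0, 0, 0.1], "twist": [0, 0, 0]},
    {"offset": [0, 0, 0.2], "twist": [0, 0, 0]},
    {"offset": [0, 0, 0.2], "twist": [0, 0, 0]},
    {"offset": [0, 0, 0.1], "twist": [0, 0, 0]},
    {"offset": [0, 0, 0], "twist": [0, 0, 0]},
    {"offset": [0, 0, 0], "twist": [0, 0, 0]},
  ],
)

```text
t: 43.85
position: [514.3, -325.7, 133.6]
eef_rot: [-0.0, 0.65, 0.76, -0.0]
wrist_force: [0.8, 0.4, -3.9]
width: 25.2
```

Lower 13.5 mm more, softly.

Request:
apply_moves(
  rows=[
    {"offset": [0, 0, 0.1], "twist": [0, 0, 0]},
    {"offset": [0, 0, 0.1], "twist": [0, 0, 0]},
    {"offset": [0, 0, 0.06], "twist": [0, 0, 0]},
    {"offset": [0, 0, 0.04], "twist": [0, 0, 0]},
    {"offset": [0, 0, 0.03], "twist": [0, 0, 0]},
    {"offset": [0, 0, 0.02], "twist": [0, 0, 0]},
    {"offset": [0, 0, 0], "twist": [0, 0, 0]},
    {"offset": [0, 0, 0], "twist": [0, 0, 0]},
  ],
)

```text
t: 44.65
position: [514.4, -325.8, 119.9]
eef_rot: [0.0, 0.65, 0.76, -0.0]
wrist_force: [0.7, -0.3, -5.0]
width: 24.5
```

Request:
apply_moves(
  rows=[
    {"offset": [0, 0, 0.02], "twist": [0, 0, 0]},
    {"offset": [0, 0, 0.02], "twist": [0, 0, 0]},
    {"offset": [0, 0, 0], "twist": [0, 0, 0]},
    {"offset": [0, 0, 0], "twist": [0, 0, 0]},
    {"offset": [0, 0, 0], "twist": [0, 0, 0]},
    {"offset": [0, 0, 0], "twist": [0, 0, 0]},
    {"offset": [0, 0, 0], "twist": [0, 0, 0]},
    {"offset": [0, 0, 0], "twist": [0, 0, 0]},
  ],
)

```text
t: 45.45
position: [514.6, -325.9, 118.9]
eef_rot: [0.0, 0.65, 0.76, -0.0]
wrist_force: [-2.7, 0.7, 5.5]
width: 24.9
```

Request:
apply_moves(
  rows=[
    {"offset": [0, 0, -0.01], "twist": [0, 0, 0]},
    {"offset": [0, 0, 0], "twist": [0, 0, 0]},
    {"offset": [0, 0, 0], "twist": [0, 0, 0]},
    {"offset": [0, 0, 0], "twist": [0, 0, 0]},
    {"offset": [0, 0, 0], "twist": [0, 0, 0]},
    {"offset": [0, 0, 0], "twist": [0, 0, 0]},
    {"offset": [0, 0, 0], "twist": [0, 0, 0]},
    {"offset": [0, 0, 0], "twist": [0, 0, 0]},
  ],
  hand=-1,
)

```text
t: 46.25
position: [514.4, -325.8, 118.6]
eef_rot: [0.0, 0.65, 0.76, -0.0]
wrist_force: [-0.0, -0.1, 0.2]
width: 81.0
```

Request:
apply_moves(
  rows=[
    {"offset": [0, 0, 0], "twist": [0, 0, 0]},
    {"offset": [0, 0, -0.4], "twist": [0, 0, 0]},
    {"offset": [0, 0, -0.8], "twist": [0, 0, 0]},
    {"offset": [0, 0, -0.9], "twist": [0, 0, 0]},
    {"offset": [0, 0, -0.9], "twist": [0, 0, 0]},
    {"offset": [-0.5, 0, -0.8], "twist": [0, 0, 0]},
    {"offset": [-0.6, 0, -0.5], "twist": [0, 0, 0]},
    {"offset": [-0.6, 0, 0], "twist": [0, 0, 0]},
  ],
)

```text
t: 47.05
position: [526.7, -394.2, 296.8]
eef_rot: [0.004, 0.649, 0.76, 0.0]
wrist_force: [0.5, -0.4, -0.0]
width: 87.2
```

Run:
```python
from h import *
from plant import *
c=snap("wrist","w15");s=snap("scene","s15");t=snap("top","t15");crop(t,115,200,435,365,"t15a")
capture("top")
print(sense()["position"],sense()["t"],sense()["width"],sense()["wrist_force"],np.abs(sense()["qvel"]).max())
```

```text
[ 524.85037945 -392.85024739  291.02897852] 47.25 86.95143120143986 [-0.61648122  0.7432038  -0.1382172 ] 0.025761332489242807
```

View pics/s15.png

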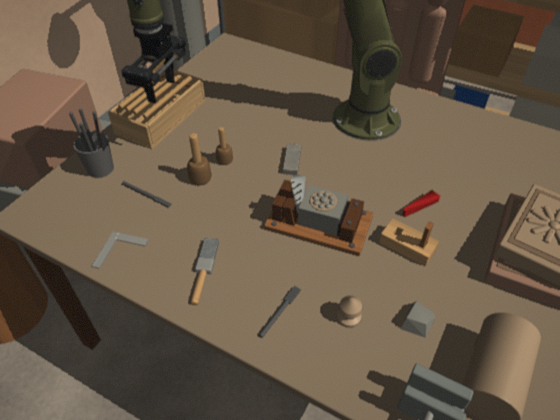

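View pics/t15a.png

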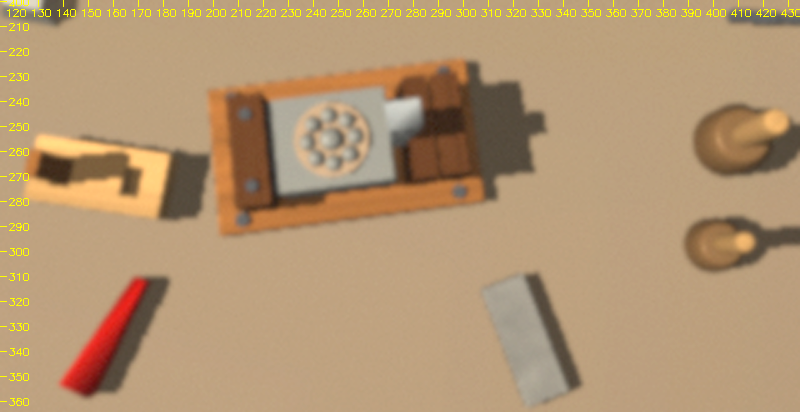

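View pics/w15.png

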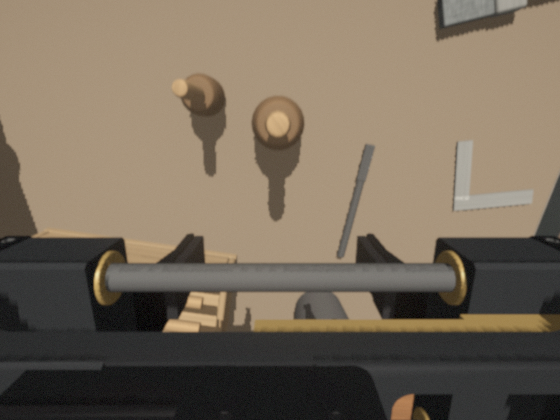

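Run:
```python
from plant import *
print(sign_off())
```

```text
the job is handed in; nothing more can be done
None
```

The job is done and handed in at about 47 s, within the 69 s limit. `sign_off()` reported no verdict.

- **Wedge:** I took the metal wedge from the rack and set it lightly in the gap, thin end down, slope to the cheek. It stood there on its own after I let go.
- **Driving:** I drove it with pushes and gentle taps of the larger mallet. The push readings were about 10 to 21 N. I only read the force at the end of each call, so short peaks during the taps were not seen.
- **Tightness:** The last slow pushes moved the wedge 0.1 mm or less at about 15 N, and not measurably at about 20 to 21 N. It ended with its foot about 16 mm above the base's top. That is some 15 mm below where it first met resistance, which I estimate as about 50 N of squeeze, well under 120 N.
- **Stone:** In the later pictures the stone has shifted towards the stop. I judged it tight against the stop from the push resistance and did not measure the remaining gap there.
- **Mallet and the rest:** The mallet stands upright on the bench where it was. The arm is clear of everything, and in the last pictures the slat, the red wedge and the other things are where they were.

**Disagreements:** The scene and top cameras differed from the wrist camera by 2 to 3 mm, so I used the wrist view for the fits. One two-view reading put the wedge's top about 13 mm higher than the arm's position implied. I trusted the arm and the later contact, which agreed with each other.

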